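# Wedge up the sorting plate, sweep off the scrap and hang the scraper

### The arm

A 6-joint arm with a two-finger parallel gripper is mounted at the origin on the work surface. World frame = base frame: x ahead of the robot, y to its left, z up, the work surface at z = 0. Lengths are in m, angles in rad, forces in N, time in s.
With the tool pointing down it reaches from about 0.35 to 0.875 m from the base axis. Payload 4.2 kg.
Tool frame: the origin (TCP) lies midway between the tips of the shut fingers; the grasp point (between the pads) lies 19 mm behind it (r.hold_point_z is the distance from the TCP to the grasp point, in m); z points along the fingers, y is the line along which they close (so a half turn about z gives the same grasp; the last joint's range is limited). The gripper opens to 87 mm and grips with 3 to 60 N. Pads are 19 mm wide; open, the fingers measure 117 mm over their backs; the gripper's body (75 mm by 190 mm) begins 51 mm behind the grasp point.
Start: joints at [1.368, 0.385, 0.008, 0, -1.194, -0.259], TCP at [0.278, 0.56, 0.223] pointing down, gripper open.
Joint ranges: [-3.14, 3.14], [-1.21, 2.06], [-1.07, 1.41], [-3.16, 2.05], [-2.99, -0.16], [-3.1, 3.1]. Speed limits (rad/s): [2.79, 2.79, 3.14, 3.14, 3.14, 3.14].

### API

Orientations are given as a 3x3 rotation matrix whose columns are the frame's x, y, z axes.
In Python, from bench import r gives the robot as it stands.
- The arm moves only by the shell command python3 -m handwheel 'ROWS'. ROWS is JSON, a list of rows, each an object with "jaw": the opening, from -1 (shut) to 1 (fully open), so that 0 is half open; "offset": the shift along the tool's x, y, z in m, a list of three; "spin": the turn about the tool's z in degrees. In form: [{"jaw": jaw, "offset": [x, y, z], "spin": spin}, ...]. A call has 1 to 8 rows; each row shifts and turns the commanded pose from where the row before left it, along the tool's axes as they then stand; what a row does not reach is not made up. A row lasts 1/12 s, in which the tool goes at most 41.7 mm and 7.16 degrees, less where a joint would pass 70% of its speed; a pose out of reach is approached as far as the arm can. A call with a gripper value outside its range is refused whole. The fingers move at their own pace and stop on an object; the grip force is fixed at half the most. Time passes only in rows, so rows that do not move let the fingers close. It gives the time, the measured TCP pose, the force, the opening and the grip force at its end, in the units of the state.
- r.get_state(): the state, without advancing time (a new reading comes with each control period).
- r.camera(name): name is "side" or "top" or "wrist"; returns a dict with "img" (400x640x3 uint8, red, green, blue), "z_map" (400x640 float32, m along the optical axis (not along the pixel's ray), 0 where there is no reading), "fov_y" (degrees; the focal length in pixels is half the picture's height over the tangent of half this angle, whatever the lens; pixels are square), "cx", "cy" (the principal point, pixels), "view" (4x4, takes a point from world to camera coordinates). Camera axes: x right, y down, z forward; pixel columns grow to the right and rows downward; lengths in m; the calibration is good to about 2 mm. The wrist camera is an equidistant fisheye: a pixel r from the principal point sees the ray r / f radians off the axis. A picture is of the moment at which its call begins.
- r.close_job(): hands the job in; it is judged then, once.
The state is a dict: "time": time; "joints": joint angles; "joint_vel": joint speeds; "joint_torque": joint torques, N m; "tool_pos": TCP position; "orientation": TCP orientation; "ft_force": force on the tool from outside, world axes, zero at the start; "moment": the same for the moment, N m; "opening": finger opening in m; "grasp_force": force on a finger pad.
Only numpy, scipy, OpenCV 4.12 (cv2) and the standard library are available. Lean on these libraries where they do the work, as an engineer would, in place of code of your own. Each camera call takes 0.05 s, during which the arm holds its last target. There are 200 camera calls.

### The job

Clear the grey sorting plate for the next machine: first put every memory stick that lies on it into the white tray. Then slide the orange wedge under the plate's raised-lip end until the plate's yellow pointer stands level with the red mark on the gauge post and leave it there, sweep all the scrap pieces down off the plate into the trough with the scraper (do not pick scrap up with the fingers), and last hang the scraper by its handle bar on the two-pronged hook. Leave the red mark, the canister, the drive caddy and the tester where they are.

Things in the scene. Friction and masses are not known exactly. Their poses are not given: they have to be found in the camera images.
- stand: Fixed stand of plate, trough and gauge. Origin on the bench under the plate's middle; +y downhill (plate, then trough), x along the hinge. Plate spans x +-120, y -125 to 125 mm, carried by 12 mm cheeks at x = +-115; between them it is open below (24 mm high, plate down): the wedge goes in at y = -125, heading +y. Gauge post, 85 mm tall, at x = 158, y = -118.
- plate: Grey steel plate 240 x 250 x 6 mm, 0.7 kg, hinged at its low end (stand y = 125). Origin on the hinge line at its underside, 24 mm above the bench; it extends to own y = -250; upper face at own z = 6. Rails 6 wide, 10 high stand along both sides (own x = +-117) and the uphill end (y = -247); low end open to the trough. Starts flat; only its uphill end can rise.
- pointer (a point): Middle of the tip of the yellow pointer tab at the plate's uphill end, on the gauge side; it rises with the plate.
- mark_line (a point): Middle of the tip of the red mark on the white gauge post: the height that the pointer must reach (12 to 26 mm above where the pointer starts). The mark does not move by itself.
- trough (a point): Middle of the trough's inner floor, 4 mm above the bench. Axes as the stand's. Inside 244 mm (x) by about 105 mm (y); outer walls 45 mm high; open towards the plate, whose low end hangs 26 mm above its floor.
- wedge: Orange wedge 165 (own y) x 40 (own x) mm, 0.22 kg; origin at the middle of its flat underside. Thin end, 10 high, at own y = +82.5; top slopes evenly to 55 high at y = -42.5 (lifts 0.36 mm per mm pushed in); from there to y = -82.5 a 55 high block to hold. Stays where left under the plate; pushing takes under 15 N.
- wedge_grip (a point): Centre of the wedge's thick 40 x 40 x 55 mm end block, 27.5 mm above its underside: grip across its 40 mm width (own x).
- scraper_bar (a point): Middle of the scraper's handle bar, 105 mm above its underside. Scraper, 0.26 kg: blue block 130 (own x) x 44 (own y) x 40 high; uprights 10 wide at own x = +-60 carry the black bar, 130 long (own x), 16 x 16 thick. Window under the bar 110 wide, 57 high. Starts upright; either long face sweeps.
- scraper: The same scraper; origin at the middle of its underside, own z up when upright.
- hook: Fixed steel hook stand, origin on the bench under its 22 mm column. Two prongs, 8 mm thick, at own y = +-36, stick out along own -x at 200 mm height, 122 long, ends turned up (to 216 high). Cross piece at the column 20 thick (own x), 100 wide, up to 209 high; nothing stands higher. Base 110 x 120 x 12 mm.
- hook_seat (a point): Midway between the two prongs and half-way along them (own x = -60 mm of the hook), at the height of the prongs' upper side (204 mm above the bench): where the scraper's bar should lie, across both prongs.
- tray: Fixed white open tray, 150 (own x) x 170 (own y) x 30 mm high outside, walls and floor 4 mm; origin under its middle on the bench.
- stick0_mid (a point): Centre of a green memory stick, 30 (own x) x 68 (own y) x 8 mm, 0.03 kg, lying flat on the uphill half of the plate at the start (may be absent); origin half-way up.
- stick1_mid (a point): Centre of a green memory stick, 30 (own x) x 68 (own y) x 8 mm, 0.03 kg, lying flat on the uphill half of the plate at the start (may be absent); origin half-way up.
- stick2_mid (a point): Centre of a green memory stick, 30 (own x) x 68 (own y) x 8 mm, 0.03 kg, lying flat on the uphill half of the plate at the start (may be absent); origin half-way up.
- scrap0: A scrap piece of broken plastic casing, 40 (own x) x 26 (own y) x 14 mm with a 6 mm rib on top, 0.03 kg, lying on the plate at the start (may be absent). Origin at the centre of its underside.
- scrap1: A scrap piece of broken plastic casing, 40 (own x) x 26 (own y) x 14 mm with a 6 mm rib on top, 0.03 kg, lying on the plate at the start (may be absent). Origin at the centre of its underside.
- scrap2: A scrap piece of broken plastic casing, 40 (own x) x 26 (own y) x 14 mm with a 6 mm rib on top, 0.03 kg, lying on the plate at the start (may be absent). Origin at the centre of its underside.
- scrap3: A scrap piece of broken plastic casing, 40 (own x) x 26 (own y) x 14 mm with a 6 mm rib on top, 0.03 kg, lying on the plate at the start (may be absent). Origin at the centre of its underside.
- canister: Aluminium canister with knurled lid and a steel funnel in it, 95 mm across, 140 mm tall; leave alone.
- caddy: Chrome drive caddy, 147 x 102 x 28 mm; leave alone.
- tester: Red handheld tester, 75 x 140 x 38 mm; leave alone.

How it is judged:
By the outcome, as a careful person would: the job done as asked, in the order asked, and still so for the second after the job is handed in, with the robot touching nothing.
Of stick0, stick1, stick2 only 2 to 3 are there at a start; the rules pass over those that are not, and their reading is None.
Of scrap0, scrap1, scrap2, scrap3 only 2 to 4 are there at a start; the rules pass over those that are not, and their reading is None.
At some moment in a run one of stick0, stick1, stick2, scrap0, scrap1, scrap2, scrap3, wedge may be knocked a few centimetres aside while the robot is not near it.
It also fails if it takes over 210 s, if anything falls off the work surface, if the arm or the gripper's body presses on something with over 40 N, if the wrist force passes 120 N, or if a joint passes its speed limit or range.

## Working session

There is one attempt and no reset: what is moved stays moved. The work goes in short steps, Python scripts to look and compute and a shell command to move; the robot and the scene stay as the last step left them, time stands still between calls to the robot, and variables do not carry over. Pictures are saved under pics/ and viewed, at most 14 in all, crops included, and the job is handed in when it is done.

```bash
ls; mkdir -p pics
cat > h.py <<'E'
import numpy as np,cv2
from bench import r
def cam(n):
    c=r.camera(n); c['f']=200/np.tan(np.radians(c['fov_y']/2)) ; return c
def cloud(c):
    # world coords per pixel (pinhole cams)
    v,u=np.mgrid[0:400,0:640]; z=c['z_map'].astype(float)
    P=np.stack([(u-c['cx'])/c['f']*z,(v-c['cy'])/c['f']*z,z],-1)
    T=np.linalg.inv(c['view']); W=P@T[:3,:3].T+T[:3,3]; W[z<=0]=np.nan; return W
def save(n,img): cv2.imwrite('pics/'+n+'.png',img[:,:,::-1])
E
python3 - <<'E'
from h import *
for n in ('top','side'):
    c=cam(n); save(n+'0',c['img']); print(n,c['f'],np.linalg.inv(c['view']).round(3).tolist())
s=r.get_state(); print(s['tool_pos'],s['orientation'],s['opening'],r.hold_point_z)
E
```

```text
pics
top 457.54136970595266 [[-0.003, -0.986, 0.169, 0.301], [-1.0, 0.005, 0.008, -0.012], [-0.009, -0.169, -0.986, 1.663], [0.0, 0.0, 0.0, 1.0]]
side 405.08469935844306 [[0.835, -0.433, 0.34, 0.142], [-0.55, -0.642, 0.534, -0.638], [-0.013, -0.632, -0.774, 1.059], [0.0, 0.0, 0.0, 1.0]]
[0.27820943 0.55904227 0.22158666] [[ 8.95175499e-01 -4.45713108e-01 -8.06835491e-04]
 [-4.45713830e-01 -8.95173663e-01 -1.81536429e-03]
 [ 8.68737811e-05  1.98468737e-03 -9.99998027e-01]] 0.08713082397610736 0.0187
```

View pics/top0.png

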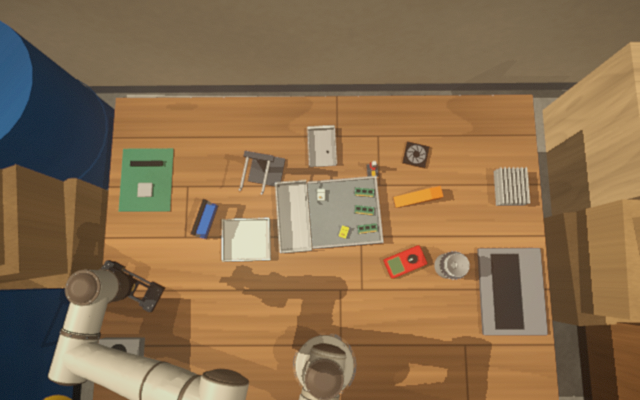

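View pics/side0.png

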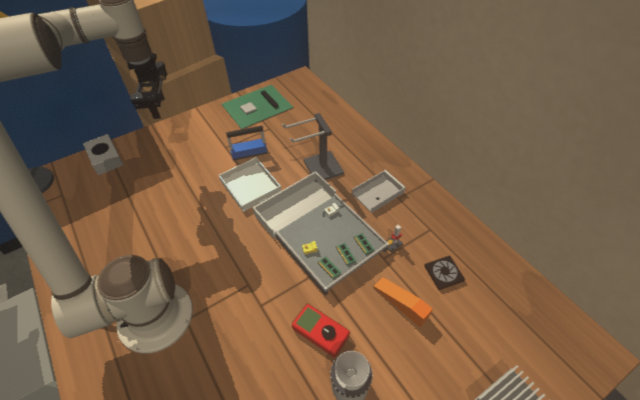

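The top view shows the plate at about (345,212), sticks at (365,192), (365,211) and (368,229), and scrap at (320,195) white and (344,232) yellow. The wedge is at (418,196), scraper (204,218), tray (246,240), hook (262,168) and gauge (373,168). I'll zoom in and measure next.

```bash
cat >> h.py <<'E'
def masks(img):
    h=cv2.cvtColor(img,cv2.COLOR_RGB2HSV); return h
def blobs(m,W,minpix=20):
    n,l,s,ce=cv2.connectedComponentsWithStats(m.astype(np.uint8))
    out=[]
    for i in range(1,n):
        if s[i,4]<minpix: continue
        p=W[l==i]; p=p[~np.isnan(p[:,0])]
        if len(p)<5: continue
        (c,wh,a)=cv2.minAreaRect((p[:,:2]*1000).astype(np.float32))
        out.append((s[i,4],ce[i].round(1).tolist(),np.round(c,1).tolist(),np.round(wh,1).tolist(),round(a,1),np.round(np.percentile(p[:,2],[5,50,95])*1000,1).tolist()))
    return out
E
python3 - <<'E'
from h import *
c=cam('top');W=cloud(c);im=c['img'];np.save('W0.npy',W)
cr=im[140:265,180:460]; save('crop0',cv2.resize(cr,None,fx=2.85,fy=2.85,interpolation=cv2.INTER_CUBIC))
h=cv2.cvtColor(im,cv2.COLOR_RGB2HSV); H,S,V=h[...,0],h[...,1],h[...,2]
roi=np.zeros((400,640),bool); roi[140:270,185:460]=1
for n,m in dict(orange=(H>9)&(H<17)&(S>210)&(V>150),green=(H>35)&(H<90)&(S>80),yellow=(H>22)&(H<34)&(S>150),blue=(H>100)&(H<130)&(S>120),red=((H<5)|(H>175))&(S>170)).items():
    print(n); [print('  ',b) for b in blobs(m&roi,W,4)]
# plate: low-sat pixels with z 25-45mm
m=(W[...,2]>0.022)&(W[...,2]<0.05)&(S<70)&roi
print('plateish');[print('  ',b) for b in blobs(m,W,100)]
E
```

```text
orange
green
   (np.int32(8), [368.5, 194.0], [591.5, -163.8], [1.1, 25.3], 0.5, [36.3, 39.1, 41.4])
   (np.int32(112), [395.4, 264.3], [338.3, -253.9], [43.1, 36.4], 21.3, [28.6, 33.4, 39.6])
yellow
   (np.int32(73), [343.5, 231.5], [455.6, -72.2], [22.4, 38.8], 71.0, [39.3, 47.0, 54.9])
blue
   (np.int32(253), [205.4, 219.0], [504.5, 420.4], [32.8, 110.9], 72.9, [34.8, 41.0, 46.2])
red
   (np.int32(8), [371.6, 166.9], [690.7, -175.8], [20.2, 6.2], 45.8, [39.5, 45.8, 49.9])
   (np.int32(398), [410.0, 258.3], [350.3, -287.7], [70.2, 135.5], 21.8, [26.7, 32.8, 39.5])
plateish
   (np.int32(4113), [342.2, 211.9], [528.4, -73.4], [241.4, 257.1], 4.7, [25.2, 31.9, 42.1])
   (np.int32(233), [245.5, 238.0], [431.7, 277.9], [149.9, 170.6], 1.2, [23.6, 29.8, 35.8])
```

View pics/crop0.png

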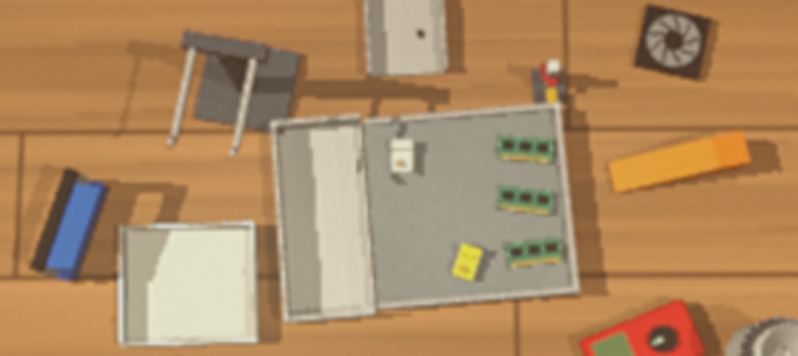

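The crop shows three green sticks on the plate's uphill half at about (525,150), (525,200), (535,250). The white scrap is at (402,155) and the yellow one at (467,262). The wedge's thin end points left at (612,177), and the hook prongs point down-left. Next I'll measure by casting rays onto planes.

```bash
cat >> h.py <<'E'
def ray(c,uv,z,fish=False):
    uv=np.atleast_2d(np.asarray(uv,float)); d=uv-[c['cx'],c['cy']]
    if fish:
        rr=np.linalg.norm(d,axis=1,keepdims=True)+1e-9; th=rr/c['f']
        D=np.hstack([d/rr*np.sin(th),np.cos(th)])
    else: D=np.hstack([d/c['f'],np.ones((len(d),1))])
    T=np.linalg.inv(c['view']); D=D@T[:3,:3].T; o=T[:3,3]
    return (o+D*((z-o[2])/D[:,2:3]))[:,:2]*1000
def rect(c,m,z,fish=False,minpix=20):
    n,l,s,ce=cv2.connectedComponentsWithStats(m.astype(np.uint8)); out=[]
    for i in range(1,n):
        if s[i,4]<minpix: continue
        cn=max(cv2.findContours((l==i).astype(np.uint8),0,1)[0],key=len)[:,0]
        p=ray(c,cn,z,fish); k=cv2.minAreaRect(p.astype(np.float32))
        out.append((int(s[i,4]),ce[i].round(1).tolist(),np.round(k[0],1).tolist(),np.round(k[1],1).tolist(),round(k[2],1)))
    return out
E
python3 - <<'E'
from h import *
c=cam('top');W=cloud(c);im=c['img']
h=cv2.cvtColor(im,cv2.COLOR_RGB2HSV); H,S,V=[h[...,i].astype(int) for i in range(3)]
for n,(u,v) in dict(wood=(300,265),wedge=(410,197),block=(435,192),plate=(330,220),stick=(365,211),rail=(350,248),prong=(246,170),base=(268,160),tray=(250,240),bar=(200,215)).items(): print(n,h[v,u],W[v,u].round(3))
g=lambda u0,u1,v0,v1:(np.add.outer(np.arange(400)*0,np.arange(640))>=u0)&(np.arange(640)<u1)&((np.arange(400)>=v0)&(np.arange(400)<v1))[:,None]
R=lambda a,z,k=20:[print('  ',b) for b in rect(c,a,z,minpix=k)]
print('sat<75 plate z40');R((S<75)&g(270,395,172,260),.040,200)
print('wedge');R((S>190)&(V>190)&g(388,450,180,212),.03)
print('tray');R((S<75)&g(215,275,212,266),.03,100)
print('green');R((((H>35)&(H<95)&(S>40))|(V<60))&g(350,380,183,240),.036,8)
print('scrap');R((V>190)&(S<60)&g(310,330,180,206),.046,8);R((H>22)&(H<34)&(S>130)&g(330,360,220,245),.044)
print('high on plate');R((W[...,2]>.05)&g(285,378,186,240),.046,4)
E
```

```text
wood [ 15 143 187] [ 0.34   0.084 -0.004]
wedge [ 18 187 225] [ 0.581 -0.314  0.03 ]
block [ 15 201 225] [ 0.595 -0.401  0.05 ]
plate [ 23  36 162] [ 0.499 -0.025  0.03 ]
stick [ 51  74 127] [ 0.53  -0.151  0.035]
rail [ 15 138 201] [ 0.4   -0.097  0.   ]
prong [ 14 114 150] [0.691 0.287 0.003]
base [ 18  51 145] [0.676 0.179 0.207]
tray [ 29  30 226] [0.43  0.265 0.007]
bar [ 15 105  80] [0.508 0.42  0.113]
sat<75 plate z40
   (6810, [324.9, 212.5], [538.4, -8.5], [293.3, 389.7], 3.2)
wedge
   (234, [429.6, 194.0], [590.1, -370.7], [39.1, 117.7], 12.3)
tray
   (2082, [245.4, 239.5], [431.7, 277.7], [154.6, 174.3], 2.0)
green
   (111, [363.9, 190.7], [603.2, -148.3], [71.9, 26.5], 86.7)
   (112, [363.8, 208.8], [536.5, -146.1], [69.0, 27.6], 83.7)
   (115, [366.9, 227.0], [471.2, -156.1], [26.8, 69.9], 6.1)
scrap
   (75, [320.7, 193.7], [591.0, 8.9], [25.2, 36.5], 89.8)
   (82, [343.6, 231.4], [456.0, -72.3], [24.6, 40.5], 71.1)
high on plate
   (21, [320.7, 190.4], [601.9, 7.0], [21.6, 14.6], 89.7)
   (19, [344.4, 228.1], [468.1, -75.9], [24.8, 14.2], 89.8)
   (5, [341.8, 234.4], [446.9, -66.8], [7.1, 7.1], 89.8)
```

```bash
python3 -m handwheel '[{"jaw":1,"offset":[0,0,-0.03],"spin":-7},{"jaw":1,"offset":[0,0,-0.03],"spin":-7},{"jaw":1,"offset":[0,0,-0.02],"spin":-7},{"jaw":1,"offset":[0,0,0],"spin":-7},{"jaw":1,"offset":[0,0,0],"spin":-3.5}]'
python3 -m handwheel '[{"jaw":1,"offset":[0.01,0.038,0],"spin":0},{"jaw":1,"offset":[0.01,0.038,0],"spin":0},{"jaw":1,"offset":[0.01,0.038,0],"spin":0},{"jaw":1,"offset":[0.01,0.038,0],"spin":0},{"jaw":1,"offset":[0.01,0.038,0],"spin":0},{"jaw":1,"offset":[0.01,0.038,0],"spin":0},{"jaw":1,"offset":[0.01,0.038,0],"spin":0},{"jaw":1,"offset":[0.01,0.038,0],"spin":0}]'
python3 -m handwheel '[{"jaw":1,"offset":[0.01,0.038,0],"spin":0},{"jaw":1,"offset":[0.01,0.038,0],"spin":0},{"jaw":1,"offset":[0.01,0.038,0],"spin":0},{"jaw":1,"offset":[0.01,0.038,0],"spin":0},{"jaw":1,"offset":[0.01,0.038,0],"spin":0},{"jaw":1,"offset":[0.01,0.038,0],"spin":0},{"jaw":1,"offset":[0.01,0.038,0],"spin":0},{"jaw":1,"offset":[0.01,0.038,0],"spin":0}]'
cat >> h.py <<'E'
def wcam():
    c=r.camera('wrist'); c['f']=200/np.tan(np.radians(c['fov_y']/2)); return c
E
python3 - <<'E'
from h import *
c=wcam(); print(c['fov_y'],c['f'],c['cx'],c['cy'],np.linalg.inv(c['view']).round(3).tolist())
save('w0',c['img']); s=r.get_state(); print(s['time'],s['tool_pos'],s['orientation'].round(3) if hasattr(s['orientation'],'round') else s['orientation'],s['ft_force'])
E
```

```text
time: 0.62
tool_pos: [0.2786, 0.5601, 0.3045]
orientation: [[0.996, 0.093, 0.001], [0.093, -0.996, 0.004], [0.001, -0.004, -1.0]]
ft_force: [-0.4, 0.2, -0.7]
opening: 0.0869
grasp_force: 0.0
time: 1.28
tool_pos: [0.3848, 0.2617, 0.3026]
orientation: [[0.996, 0.088, 0.0], [0.088, -0.996, 0.0], [0.0, -0.0, -1.0]]
ft_force: [-0.2, -0.5, -0.1]
opening: 0.0874
grasp_force: 0.0
time: 1.95
tool_pos: [0.4913, -0.034, 0.3027]
orientation: [[0.996, 0.088, 0.0], [0.088, -0.996, 0.0], [0.0, -0.0, -1.0]]
ft_force: [1.5, 1.1, -0.3]
opening: 0.087
grasp_force: 0.0
65.70646984690485 309.70691628693146 312.9640681090458 200.6420823803388 [[0.088, -0.952, -0.295, 0.574], [-0.996, -0.084, -0.026, -0.027], [-0.0, 0.296, -0.955, 0.463], [0.0, 0.0, 0.0, 1.0]]
2.0 [ 0.49286387 -0.03895809  0.30226503] [[ 0.997  0.082 -0.   ]
 [ 0.082 -0.997 -0.003]
 [-0.001  0.003 -1.   ]] [ 2.95579058 -2.12304672  1.04837725]
```

View pics/w0.png

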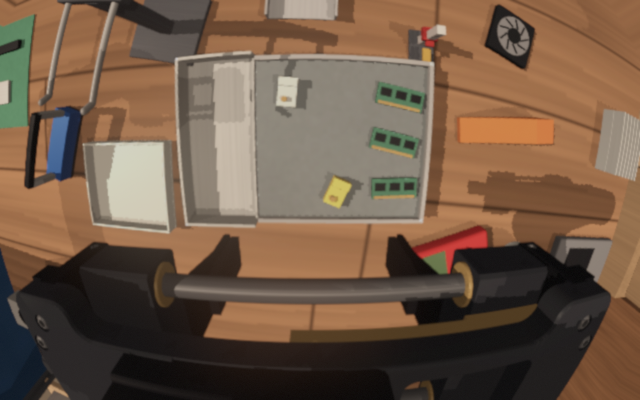

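The wrist view is clear. Sticks are at (400,96), (395,142), (394,188), scrap at (287,92) and (337,192), and the wedge at (506,131). The plate corners are (258,58), (432,62), (422,219) and (257,221), and the gauge is at (428,42).

```bash
cat > meas.py <<'E'
from h import *
c=wcam();im=c['img']
h=cv2.cvtColor(im,cv2.COLOR_RGB2HSV); H,S,V=[h[...,i].astype(int) for i in range(3)]
uu,vv=np.meshgrid(np.arange(640),np.arange(400))
g=lambda u0,u1,v0,v1:(uu>=u0)&(uu<u1)&(vv>=v0)&(vv<v1)
R=lambda n,a,z,k=60:[print(n,b) for b in rect(c,a,z,True,minpix=k)]
K=np.ones((5,5),np.uint8)
cl=lambda m:cv2.morphologyEx(m.astype(np.uint8),cv2.MORPH_CLOSE,K)
print(r.get_state()['time'],r.get_state()['tool_pos'])
E
python3 - <<'E'
from meas import *
R('stick',cl(((H>35)&(H<95)&(S>50))|((H>20)&(H<34)&(S>90)&(V<215)&g(368,430,80,200)))&g(366,428,78,203),.034,200)
R('white',cl((V>190)&(S<60))&g(270,304,68,112),.040)
R('yel',cl((H>22)&(H<34)&(S>130))&g(320,355,174,212),.040)
R('wedge',cl((H>8)&(H<19)&(S>185)&(V>150))&g(450,562,105,155),.02,300)
R('tray',cl((S<60)&(V>110))&g(75,182,130,240),.03,500)
R('plateS',cl(S<75)&g(170,442,48,230),.04,3000)
for n,(u,v) in dict(wood=(300,235),bar=(32,150),cor1=(432,62),cor2=(422,219),cor3=(176,60),cor4=(187,225)).items(): print(n,h[v,u],ray(c,(u,v),.04,True).round(1))
save('w1',cv2.resize(im[0:70,380:480],None,fx=6,fy=6,interpolation=cv2.INTER_CUBIC))
E
```

```text
2.05 [ 0.49195527 -0.03638059  0.30191772]
stick (699, [395.3, 96.0], [603.4, -146.8], [69.7, 28.9], 86.1)
stick (702, [389.7, 141.6], [537.8, -145.4], [69.2, 29.0], 83.1)
stick (638, [390.1, 186.7], [472.2, -155.7], [29.6, 68.3], 7.5)
white (505, [281.9, 92.0], [593.5, 10.3], [24.7, 38.9], 89.7)
yel (412, [332.9, 191.2], [459.8, -70.7], [25.6, 37.2], 70.6)
tray (7260, [128.5, 186.3], [437.3, 271.1], [151.6, 182.3], 1.6)
plateS (42439, [298.1, 137.3], [534.8, -15.0], [272.3, 369.3], 4.5)
wood [ 13 130 159] [[389.6 -28.9]]
bar [ 20 118  13] [[501.6 496.5]]
cor1 [ 13 140 100] [[ 661.1 -193.5]]
cor2 [ 13 131 171] [[ 428.8 -211.8]]
cor3 [ 18  38 196] [[637.6 167.7]]
cor4 [ 17  44 174] [[389.1 148.3]]
```

View pics/w1.png

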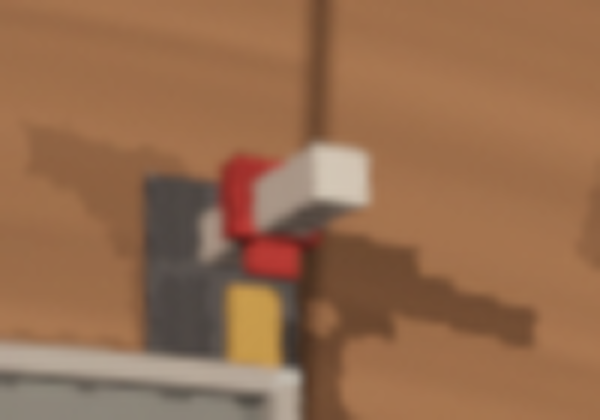

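Run:
```python
from h import *
s=r.get_state(); print(np.round(s['joints'],2), np.round(s['tool_pos'],4), np.round(s['orientation'],3).tolist())
```

```text
[ 0.26  0.11 -0.17  0.   -1.3   1.39] [ 0.492  -0.0364  0.3019] [[0.997, 0.081, -0.001], [0.081, -0.997, -0.001], [-0.001, 0.001, -1.0]]
```

```bash
cat >> h.py <<'E'
def plan(x,y,z,th,cur=None):
    """target mm/deg; prints spin and tool-axis offsets AFTER spin"""
    if cur is None:
        s=r.get_state(); p=s['tool_pos']*1000 if hasattr(s['tool_pos'],'shape') else np.array(s['tool_pos'])*1000
        R=np.array(s['orientation']); t=np.degrees(np.arctan2(R[1,0],R[0,0])); cur=(*p,t)
    sp=(cur[3]-th+180)%360-180; t=np.radians(th); d=np.array([x,y,z])-cur[:3]
    print('cur',np.round(cur,1),'spin',round(sp,1),'off',round(np.cos(t)*d[0]+np.sin(t)*d[1],1),round(np.sin(t)*d[0]-np.cos(t)*d[1],1),round(-d[2],1))
E
S='{"jaw":0.3,"offset":[0,0,0],"spin":7.06}'
python3 -m handwheel '[{"jaw":0.3,"offset":[0,0,0],"spin":7.06},{"jaw":0.3,"offset":[0,0,0],"spin":7.06},{"jaw":0.3,"offset":[0,0,0],"spin":7.06},{"jaw":0.3,"offset":[0,0,0],"spin":7.06},{"jaw":0.3,"offset":[0,0,0],"spin":7.06},{"jaw":0.3,"offset":[0,0,0],"spin":7.06},{"jaw":0.3,"offset":[0,0,0],"spin":7.06}]' | head -2
python3 -m handwheel '[{"jaw":0.3,"offset":[0,0,0],"spin":7.06},{"jaw":0.3,"offset":[0,0,0],"spin":7.06},{"jaw":0.3,"offset":[0,0,0],"spin":7.06},{"jaw":0.3,"offset":[0,0,0],"spin":7.06},{"jaw":0.3,"offset":[0,0,0],"spin":7.06},{"jaw":0.3,"offset":[0,0,0],"spin":7.06},{"jaw":0.3,"offset":[0,0,0],"spin":7.06}]'|head -3
python3 -m handwheel '[{"jaw":0.3,"offset":[0.0256,-0.0297,0],"spin":0},{"jaw":0.3,"offset":[0.0256,-0.0297,0],"spin":0},{"jaw":0.3,"offset":[0.0256,-0.0297,0],"spin":0},{"jaw":0.3,"offset":[0.0256,-0.0297,0],"spin":0}]'|head -3
python3 -m handwheel '[{"jaw":0.3,"offset":[0,0,0.04],"spin":0},{"jaw":0.3,"offset":[0,0,0.04],"spin":0},{"jaw":0.3,"offset":[0,0,0.04],"spin":0},{"jaw":0.3,"offset":[0,0,0.04],"spin":0},{"jaw":0.3,"offset":[0,0,0.04],"spin":0},{"jaw":0.3,"offset":[0,0,0],"spin":0},{"jaw":0.3,"offset":[0,0,0],"spin":0}]'
python3 - <<'E'
from h import *
c=wcam(); save('w2',c['img']); plan(603.4,-146.8,33,-93.9)
r.camera('wrist'); plan(603.4,-146.8,33,-93.9); r.camera('wrist'); plan(603.4,-146.8,33,-93.9)
E
```

```text
time: 2.63
tool_pos: [0.4909, -0.0315, 0.3024]
time: 3.22
tool_pos: [0.4909, -0.0315, 0.3024]
orientation: [[-0.072, -0.997, -0.0], [-0.997, 0.072, 0.0], [-0.0, 0.0, -1.0]]
time: 3.55
tool_pos: [0.6039, -0.1425, 0.3026]
orientation: [[-0.065, -0.998, 0.0], [-0.998, 0.065, 0.0], [-0.0, -0.0, -1.0]]
time: 4.13
tool_pos: [0.6019, -0.1418, 0.101]
orientation: [[-0.065, -0.998, -0.005], [-0.998, 0.065, -0.001], [0.001, 0.005, -1.0]]
ft_force: [1.8, 0.0, 2.9]
opening: 0.0567
grasp_force: 0.0
cur [ 604.1 -142.   103.9  -93.7] spin 0.2 off 4.8 0.4 70.9
cur [ 605.1 -142.   105.4  -93.7] spin 0.2 off 4.9 1.4 72.4
cur [ 605.4 -142.   106.   -93.7] spin 0.2 off 4.9 1.7 73.0
```

View pics/w2.png

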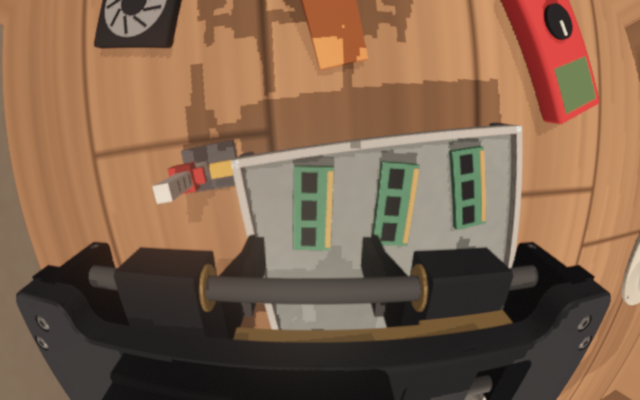

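Stick 0 lies at (312,207), between the fingers at (255,255) and (378,255). I'll shift +5 mm in x and descend.

```bash
python3 -m handwheel '[{"jaw":0.3,"offset":[0.005,0,0.033],"spin":0},{"jaw":0.3,"offset":[0,0,0.03],"spin":0},{"jaw":0.3,"offset":[0,0,0],"spin":0},{"jaw":0.3,"offset":[0,0,0],"spin":0},{"jaw":0.3,"offset":[0,0,0],"spin":0},{"jaw":0.3,"offset":[0,0,0],"spin":0}]'
python3 -m handwheel '[{"jaw":0.3,"offset":[0,0,0],"spin":0}]'; python3 -m handwheel '[{"jaw":0.3,"offset":[0,0,0],"spin":0}]'
```

```text
time: 4.78
tool_pos: [0.6049, -0.1471, 0.0427]
orientation: [[-0.065, -0.998, 0.006], [-0.998, 0.065, -0.001], [0.0, -0.006, -1.0]]
ft_force: [0.8, -0.8, 0.6]
opening: 0.0566
grasp_force: 0.0
time: 4.87
tool_pos: [0.6043, -0.1471, 0.0421]
orientation: [[-0.066, -0.998, 0.005], [-0.998, 0.066, -0.0], [-0.0, -0.005, -1.0]]
ft_force: [0.9, -0.7, -0.6]
opening: 0.0567
grasp_force: 0.0
time: 4.95
tool_pos: [0.6037, -0.147, 0.0413]
orientation: [[-0.066, -0.998, 0.003], [-0.998, 0.066, -0.0], [-0.0, -0.003, -1.0]]
ft_force: [-0.3, 0.2, -0.3]
opening: 0.0566
grasp_force: 0.0
```

```bash
python3 -m handwheel '[{"jaw":0.3,"offset":[0,0,0.008],"spin":0},{"jaw":0.3,"offset":[0,0,0],"spin":0},{"jaw":0.3,"offset":[0,0,0],"spin":0},{"jaw":0.3,"offset":[0,0,0],"spin":0}]'
python3 -m handwheel '[{"jaw":-0.6,"offset":[0,0,0],"spin":0},{"jaw":-0.6,"offset":[0,0,0],"spin":0},{"jaw":-0.6,"offset":[0,0,0],"spin":0},{"jaw":-0.6,"offset":[0,0,0],"spin":0},{"jaw":-0.6,"offset":[0,0,0],"spin":0},{"jaw":-0.6,"offset":[0,0,0],"spin":0}]'
```

```text
time: 5.28
tool_pos: [0.6025, -0.1471, 0.0312]
orientation: [[-0.066, -0.998, -0.001], [-0.998, 0.066, -0.0], [0.0, 0.001, -1.0]]
ft_force: [-0.2, 1.1, -0.2]
opening: 0.0565
grasp_force: 0.0
time: 5.78
tool_pos: [0.6027, -0.1471, 0.0316]
orientation: [[-0.066, -0.998, -0.0], [-0.998, 0.066, -0.0], [0.0, 0.0, -1.0]]
ft_force: [-0.7, 0.2, -0.3]
opening: 0.0294
grasp_force: 30.0
```

```bash
python3 -m handwheel '[{"jaw":-0.6,"offset":[0,0,-0.02],"spin":0},{"jaw":-0.6,"offset":[0,0,-0.035],"spin":0},{"jaw":-0.6,"offset":[0,0,-0.035],"spin":0},{"jaw":-0.6,"offset":[0,0.0348,0],"spin":0},{"jaw":-0.6,"offset":[0,0.0348,0],"spin":0},{"jaw":-0.6,"offset":[0,0.0348,0],"spin":0},{"jaw":-0.6,"offset":[0,0.0348,0],"spin":0},{"jaw":-0.6,"offset":[0,0.0348,0],"spin":0}]'|tail -2
python3 -m handwheel '[{"jaw":-0.6,"offset":[-0.0378,0,0],"spin":0},{"jaw":-0.6,"offset":[-0.0378,0,0],"spin":0},{"jaw":-0.6,"offset":[-0.0378,0,0],"spin":0},{"jaw":-0.6,"offset":[-0.0378,0,0],"spin":0},{"jaw":-0.6,"offset":[-0.0378,0,0],"spin":0},{"jaw":-0.6,"offset":[-0.0378,0,0],"spin":0}]'|head -2
python3 -m handwheel '[{"jaw":-0.6,"offset":[-0.0378,0,0],"spin":0},{"jaw":-0.6,"offset":[-0.0378,0,0],"spin":0},{"jaw":-0.6,"offset":[-0.0378,0,0],"spin":0},{"jaw":-0.6,"offset":[-0.0378,0,0],"spin":0},{"jaw":-0.6,"offset":[-0.0378,0,0],"spin":0},{"jaw":-0.6,"offset":[-0.0378,0,0],"spin":0},{"jaw":-0.6,"offset":[0,0,0],"spin":0},{"jaw":-0.6,"offset":[0,0,0],"spin":0}]'
python3 -m handwheel '[{"jaw":-0.6,"offset":[0,0,0.025],"spin":0},{"jaw":-0.6,"offset":[0,0,0.025],"spin":0},{"jaw":-0.6,"offset":[0,0,0.025],"spin":0},{"jaw":-0.6,"offset":[0,0,0.025],"spin":0},{"jaw":-0.6,"offset":[0,0,0],"spin":0},{"jaw":-0.6,"offset":[0,0,0],"spin":0},{"jaw":-0.6,"offset":[0,0,0],"spin":0}]'
```

```text
opening: 0.0293
grasp_force: 30.0
time: 6.95
tool_pos: [0.4438, 0.0925, 0.1219]
time: 7.62
tool_pos: [0.4588, 0.3188, 0.1211]
orientation: [[-0.064, -0.998, -0.0], [-0.998, 0.064, -0.0], [0.0, 0.0, -1.0]]
ft_force: [0.3, -0.3, 0.4]
opening: 0.0292
grasp_force: 30.0
time: 8.2
tool_pos: [0.4599, 0.317, 0.0229]
orientation: [[-0.066, -0.998, 0.001], [-0.998, 0.066, 0.001], [-0.001, -0.001, -1.0]]
ft_force: [0.2, 0.8, -0.0]
opening: 0.029
grasp_force: 30.0
```

```bash
python3 -m handwheel '[{"jaw":-0.6,"offset":[0,0,0.013],"spin":0},{"jaw":-0.6,"offset":[0,0,0],"spin":0},{"jaw":-0.1,"offset":[0,0,0],"spin":0},{"jaw":-0.1,"offset":[0,0,0],"spin":0},{"jaw":-0.1,"offset":[0,0,0],"spin":0},{"jaw":-0.1,"offset":[0,0,0],"spin":0}]'
python3 -m handwheel '[{"jaw":-0.1,"offset":[0,0,-0.03],"spin":0},{"jaw":-0.1,"offset":[0,0,-0.04],"spin":0},{"jaw":0.2,"offset":[0,0,-0.04],"spin":3.1},{"jaw":0.2,"offset":[0.0375,0,0],"spin":0},{"jaw":0.2,"offset":[0.0375,0,0],"spin":0},{"jaw":0.2,"offset":[0.0375,0,0],"spin":0},{"jaw":0.2,"offset":[0.0375,0,0],"spin":0}]'|head -2
python3 -m handwheel '[{"jaw":0.2,"offset":[0.0375,0,0],"spin":0},{"jaw":0.2,"offset":[0.0375,0,0],"spin":0},{"jaw":0.2,"offset":[0.0375,0,0],"spin":0},{"jaw":0.2,"offset":[0.0375,0,0],"spin":0},{"jaw":0.2,"offset":[0.0375,0,0],"spin":0},{"jaw":0.2,"offset":[0.0375,0,0],"spin":0},{"jaw":0.2,"offset":[0.0375,0,0],"spin":0},{"jaw":0.2,"offset":[0.0375,0,0],"spin":0}]'|head -2
python3 -m handwheel '[{"jaw":0.2,"offset":[0,-0.0332,0],"spin":0},{"jaw":0.2,"offset":[0,-0.0332,0],"spin":0},{"jaw":0.2,"offset":[0,-0.0332,0],"spin":0},{"jaw":0.2,"offset":[0,-0.0332,0],"spin":0},{"jaw":0.2,"offset":[0,0,0.025],"spin":0},{"jaw":0.2,"offset":[0,0,0],"spin":0},{"jaw":0.2,"offset":[0,0,0],"spin":0},{"jaw":0.2,"offset":[0,0,0],"spin":0}]'
python3 - <<'E'
from h import *
c=cam('top'); save('t2',cv2.resize(c['img'][140:265,180:460],None,fx=2.85,fy=2.85)); r.camera('side')
c=wcam(); save('w3',np.vstack([cv2.resize(c['img'],(560,350)),cv2.resize(cam('top')['img'][140:265,180:460],(560,250))])); plan(537.8,-145.4,32,-96.9)
E
```

```text
time: 8.7
tool_pos: [0.4595, 0.3174, 0.0095]
orientation: [[-0.066, -0.998, 0.001], [-0.998, 0.066, 0.001], [-0.001, -0.001, -1.0]]
ft_force: [-0.2, 0.6, -0.4]
opening: 0.0387
grasp_force: 0.0
time: 9.28
tool_pos: [0.4406, 0.1668, 0.1193]
time: 9.95
tool_pos: [0.4046, -0.1313, 0.1192]
time: 10.62
tool_pos: [0.5367, -0.1457, 0.0942]
orientation: [[-0.12, -0.993, 0.0], [-0.993, 0.12, -0.0], [0.0, -0.0, -1.0]]
ft_force: [0.2, -0.3, -0.3]
opening: 0.0522
grasp_force: 0.0
cur [ 537.1 -145.6   94.9  -96.9] spin 0.0 off -0.2 -0.7 62.9
```

View pics/w3.png

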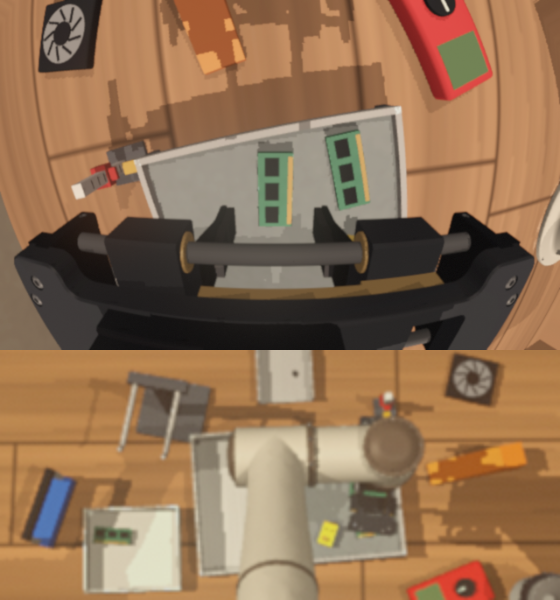

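Stick 0 is in the tray (lower half, at (113,535)), and stick 1 is at (275,190) between the fingers. I'll grip it and carry it over.

```bash
python3 -m handwheel '[{"jaw":0.2,"offset":[0,0,0.03],"spin":0},{"jaw":0.2,"offset":[0,0,0.025],"spin":0},{"jaw":0.2,"offset":[0,0,0.008],"spin":0},{"jaw":0.2,"offset":[0,0,0],"spin":0},{"jaw":0.2,"offset":[0,0,0],"spin":0},{"jaw":0.2,"offset":[0,0,0],"spin":0}]'
python3 -m handwheel '[{"jaw":-0.6,"offset":[0,0,0],"spin":0},{"jaw":-0.6,"offset":[0,0,0],"spin":0},{"jaw":-0.6,"offset":[0,0,0],"spin":0},{"jaw":-0.6,"offset":[0,0,0],"spin":0},{"jaw":-0.6,"offset":[0,0,0],"spin":0}]'
python3 -m handwheel '[{"jaw":-0.6,"offset":[0,0,-0.02],"spin":0},{"jaw":-0.6,"offset":[0,0,-0.035],"spin":0},{"jaw":-0.6,"offset":[0,0,-0.035],"spin":0},{"jaw":-0.6,"offset":[0,0.031,0],"spin":0},{"jaw":-0.6,"offset":[0,0.031,0],"spin":0},{"jaw":-0.6,"offset":[0,0.031,0],"spin":0},{"jaw":-0.6,"offset":[0,0.031,0],"spin":0}]'|tail -2
python3 -m handwheel '[{"jaw":-0.6,"offset":[-0.0373,0,0],"spin":0},{"jaw":-0.6,"offset":[-0.0373,0,0],"spin":0},{"jaw":-0.6,"offset":[-0.0373,0,0],"spin":0},{"jaw":-0.6,"offset":[-0.0373,0,0],"spin":0},{"jaw":-0.6,"offset":[-0.0373,0,0],"spin":0}]'|head -2
python3 -m handwheel '[{"jaw":-0.6,"offset":[-0.0373,0,0],"spin":0},{"jaw":-0.6,"offset":[-0.0373,0,0],"spin":0},{"jaw":-0.6,"offset":[-0.0373,0,0],"spin":0},{"jaw":-0.6,"offset":[-0.0373,0,0],"spin":0},{"jaw":-0.6,"offset":[-0.0373,0,0],"spin":0},{"jaw":-0.6,"offset":[0,0,0],"spin":0},{"jaw":-0.6,"offset":[0,0,0],"spin":0}]'
python3 -m handwheel '[{"jaw":-0.6,"offset":[0,0,0.025],"spin":0},{"jaw":-0.6,"offset":[0,0,0.025],"spin":0},{"jaw":-0.6,"offset":[0,0,0.025],"spin":0},{"jaw":-0.6,"offset":[0,0,0.025],"spin":0},{"jaw":-0.6,"offset":[0,0,0],"spin":0},{"jaw":-0.6,"offset":[0,0,0],"spin":0},{"jaw":-0.6,"offset":[0,0,0],"spin":0}]'
```

```text
time: 11.32
tool_pos: [0.5373, -0.1456, 0.0314]
orientation: [[-0.12, -0.993, 0.001], [-0.993, 0.12, -0.0], [-0.0, -0.001, -1.0]]
ft_force: [-0.0, 0.6, -0.9]
opening: 0.0521
grasp_force: 0.0
time: 11.73
tool_pos: [0.5369, -0.1457, 0.0306]
orientation: [[-0.12, -0.993, -0.0], [-0.993, 0.12, -0.0], [0.0, 0.0, -1.0]]
ft_force: [0.3, 0.4, 1.1]
opening: 0.0293
grasp_force: 30.0
opening: 0.0299
grasp_force: 30.0
time: 12.73
tool_pos: [0.4359, 0.056, 0.1209]
time: 13.32
tool_pos: [0.4585, 0.2413, 0.1201]
orientation: [[-0.117, -0.993, -0.0], [-0.993, 0.117, -0.0], [0.0, 0.0, -1.0]]
ft_force: [-0.3, -0.8, -0.3]
opening: 0.0296
grasp_force: 30.0
time: 13.9
tool_pos: [0.4593, 0.2395, 0.0217]
orientation: [[-0.12, -0.993, 0.001], [-0.993, 0.12, 0.001], [-0.001, -0.001, -1.0]]
ft_force: [0.8, -0.3, -0.2]
opening: 0.0299
grasp_force: 30.0
```

```bash
python3 -m handwheel '[{"jaw":-0.6,"offset":[0,0,0.0115],"spin":0},{"jaw":-0.6,"offset":[0,0,0],"spin":0},{"jaw":-0.1,"offset":[0,0,0],"spin":0},{"jaw":-0.1,"offset":[0,0,0],"spin":0},{"jaw":-0.1,"offset":[0,0,0],"spin":0},{"jaw":-0.1,"offset":[0,0,0],"spin":0}]'|tail -2
python3 -m handwheel '[{"jaw":-0.1,"offset":[0,0,-0.03],"spin":0},{"jaw":-0.1,"offset":[0,0,-0.04],"spin":-5},{"jaw":0.2,"offset":[0,0,-0.04],"spin":-5},{"jaw":0.2,"offset":[0,0,0],"spin":-4.4},{"jaw":0.2,"offset":[0,0.0387,0],"spin":0},{"jaw":0.2,"offset":[0.0394,0,0],"spin":0},{"jaw":0.2,"offset":[0.0394,0,0],"spin":0},{"jaw":0.2,"offset":[0.0394,0,0],"spin":0}]'|head -2
python3 -m handwheel '[{"jaw":0.2,"offset":[0.0394,0,0],"spin":0},{"jaw":0.2,"offset":[0.0394,0,0],"spin":0},{"jaw":0.2,"offset":[0.0394,0,0],"spin":0},{"jaw":0.2,"offset":[0.0394,0,0],"spin":0},{"jaw":0.2,"offset":[0.0394,0,0],"spin":0},{"jaw":0.2,"offset":[0.0394,0,0],"spin":0},{"jaw":0.2,"offset":[0.0394,0,0],"spin":0}]'|head -2
python3 -m handwheel '[{"jaw":0.2,"offset":[0,0,0.025],"spin":0},{"jaw":0.2,"offset":[0,0,0],"spin":0},{"jaw":0.2,"offset":[0,0,0],"spin":0},{"jaw":0.2,"offset":[0,0,0],"spin":0}]'
python3 - <<'E'
from h import *
c=wcam(); save('w4',np.vstack([cv2.resize(c['img'],(560,350)),cv2.resize(cam('top')['img'][140:265,180:460],(560,250))])); plan(472.2,-155.7,31.5,-82.5)
E
```

```text
opening: 0.0388
grasp_force: 0.0
time: 15.07
tool_pos: [0.435, 0.1173, 0.1198]
time: 15.65
tool_pos: [0.4716, -0.1581, 0.1196]
time: 15.98
tool_pos: [0.4719, -0.1557, 0.0947]
orientation: [[0.132, -0.991, 0.0], [-0.991, -0.132, -0.0], [0.0, -0.0, -1.0]]
ft_force: [0.7, 1.1, -0.9]
opening: 0.0524
grasp_force: 0.0
cur [ 472.4 -155.2   95.2  -82.4] spin 0.1 off 0.5 0.3 63.7
```

View pics/w4.png

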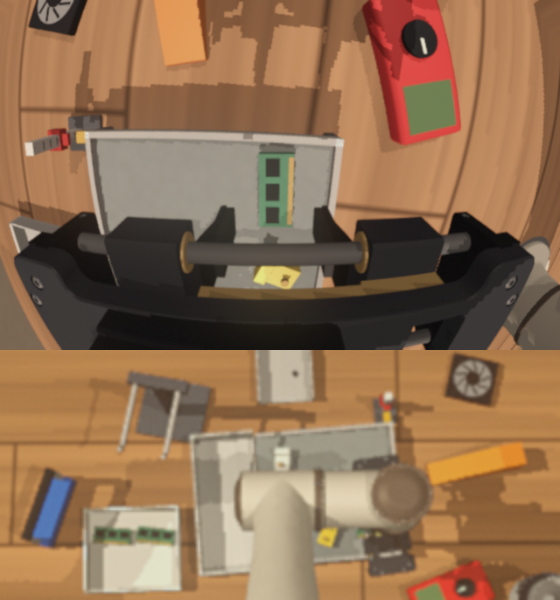

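Sticks 0 and 1 lie in the tray, and stick 2 is at (277,188) between the fingers.

```bash
python3 -m handwheel '[{"jaw":0.2,"offset":[0,0,0.03],"spin":0},{"jaw":0.2,"offset":[0,0,0.025],"spin":0},{"jaw":0.2,"offset":[0,0,0.0085],"spin":0},{"jaw":0.2,"offset":[0,0,0],"spin":0},{"jaw":0.2,"offset":[0,0,0],"spin":0},{"jaw":0.2,"offset":[0,0,0],"spin":0}]'
python3 -m handwheel '[{"jaw":-0.6,"offset":[0,0,0],"spin":0},{"jaw":-0.6,"offset":[0,0,0],"spin":0},{"jaw":-0.6,"offset":[0,0,0],"spin":0},{"jaw":-0.6,"offset":[0,0,0],"spin":0},{"jaw":-0.6,"offset":[0,0,0],"spin":0}]'|tail -2
python3 -m handwheel '[{"jaw":-0.6,"offset":[0,0,-0.02],"spin":0},{"jaw":-0.6,"offset":[0,0,-0.035],"spin":0},{"jaw":-0.6,"offset":[0,0,-0.035],"spin":0},{"jaw":-0.6,"offset":[0,0.0131,0],"spin":0},{"jaw":-0.6,"offset":[-0.0366,0,0],"spin":0},{"jaw":-0.6,"offset":[-0.0366,0,0],"spin":0},{"jaw":-0.6,"offset":[-0.0366,0,0],"spin":0},{"jaw":-0.6,"offset":[-0.0366,0,0],"spin":0}]'|tail -2
python3 -m handwheel '[{"jaw":-0.6,"offset":[-0.0366,0,0],"spin":0},{"jaw":-0.6,"offset":[-0.0366,0,0],"spin":0},{"jaw":-0.6,"offset":[-0.0366,0,0],"spin":0},{"jaw":-0.6,"offset":[-0.0366,0,0],"spin":0},{"jaw":-0.6,"offset":[-0.0366,0,0],"spin":0},{"jaw":-0.6,"offset":[-0.0366,0,0],"spin":0},{"jaw":-0.6,"offset":[-0.0366,0,0],"spin":0},{"jaw":-0.6,"offset":[-0.0366,0,0],"spin":0}]'
python3 -m handwheel '[{"jaw":-0.6,"offset":[0,0,0],"spin":0},{"jaw":-0.6,"offset":[0,0,0.025],"spin":0},{"jaw":-0.6,"offset":[0,0,0.025],"spin":0},{"jaw":-0.6,"offset":[0,0,0.025],"spin":0},{"jaw":-0.6,"offset":[0,0,0.025],"spin":0},{"jaw":-0.6,"offset":[0,0,0],"spin":0},{"jaw":-0.6,"offset":[0,0,0],"spin":0},{"jaw":-0.6,"offset":[0,0,0],"spin":0}]'
```

```text
time: 16.58
tool_pos: [0.4725, -0.1555, 0.0315]
orientation: [[0.132, -0.991, 0.002], [-0.991, -0.132, -0.0], [0.0, -0.002, -1.0]]
ft_force: [1.0, 0.1, -0.9]
opening: 0.0521
grasp_force: 0.0
opening: 0.0294
grasp_force: 30.0
opening: 0.0295
grasp_force: 30.0
time: 18.33
tool_pos: [0.4006, 0.2792, 0.1206]
orientation: [[0.131, -0.991, -0.0], [-0.991, -0.131, -0.0], [0.0, 0.0, -1.0]]
ft_force: [1.3, -0.5, 0.4]
opening: 0.0295
grasp_force: 30.0
time: 19.0
tool_pos: [0.4021, 0.2781, 0.0216]
orientation: [[0.131, -0.991, 0.001], [-0.991, -0.131, 0.001], [-0.001, -0.001, -1.0]]
ft_force: [0.1, -0.4, -0.3]
opening: 0.0296
grasp_force: 30.0
```

```bash
python3 -m handwheel '[{"jaw":-0.6,"offset":[0,0,0.0115],"spin":0},{"jaw":-0.6,"offset":[0,0,0],"spin":0},{"jaw":-0.1,"offset":[0,0,0],"spin":0},{"jaw":-0.1,"offset":[0,0,0],"spin":0},{"jaw":-0.1,"offset":[0,0,0],"spin":0},{"jaw":-0.1,"offset":[0,0,0],"spin":0}]'|tail -2
python3 -m handwheel '[{"jaw":-0.1,"offset":[0,0,-0.03],"spin":0},{"jaw":-0.1,"offset":[0,0,-0.04],"spin":0},{"jaw":0.2,"offset":[0,0,-0.04],"spin":0},{"jaw":0.4,"offset":[0.0399,0,-0.01],"spin":0},{"jaw":0.4,"offset":[0.0399,0,-0.01],"spin":0},{"jaw":0.4,"offset":[0.0399,0,-0.01],"spin":0},{"jaw":0.4,"offset":[0.0399,0,-0.01],"spin":0},{"jaw":0.4,"offset":[0.0399,0,-0.01],"spin":0}]'|head -2
python3 -m handwheel '[{"jaw":0.4,"offset":[0.0399,0,-0.01],"spin":0},{"jaw":0.4,"offset":[0.0399,0,-0.01],"spin":0},{"jaw":0.4,"offset":[0.0399,0,-0.01],"spin":0},{"jaw":0.4,"offset":[0.0399,0,-0.01],"spin":0},{"jaw":0.4,"offset":[0.0399,0,-0.01],"spin":0},{"jaw":0.4,"offset":[0.0399,0,-0.01],"spin":0},{"jaw":0.4,"offset":[0.0399,0,-0.01],"spin":0},{"jaw":0.4,"offset":[0.0399,0,-0.01],"spin":0}]'|head -2
python3 -m handwheel '[{"jaw":0.4,"offset":[0,-0.0253,0],"spin":0},{"jaw":0.4,"offset":[0,-0.0253,0],"spin":0},{"jaw":0.4,"offset":[0,0,0],"spin":0},{"jaw":0.4,"offset":[0,0,0],"spin":0},{"jaw":0.4,"offset":[0,0,0],"spin":0},{"jaw":0.4,"offset":[0,0,0],"spin":0}]'
python3 - <<'E'
from h import *
c=wcam(); save('w5',np.vstack([cv2.resize(c['img'],(640,400)),cv2.resize(cam('top')['img'][140:240,200:420],(440,200),).repeat(1,0) if 0 else cv2.copyMakeBorder(cv2.resize(cam('top')['img'][140:240,200:420],(440,200)),0,0,0,200,0)]))
E
```

```text
opening: 0.0387
grasp_force: 0.0
time: 20.17
tool_pos: [0.427, 0.0781, 0.1701]
time: 20.83
tool_pos: [0.4686, -0.2387, 0.2501]
time: 21.33
tool_pos: [0.5184, -0.2298, 0.2492]
orientation: [[0.131, -0.991, -0.0], [-0.991, -0.131, 0.0], [-0.0, 0.0, -1.0]]
ft_force: [-0.6, -0.4, 0.1]
opening: 0.0608
grasp_force: 0.0
```

View pics/w5.png

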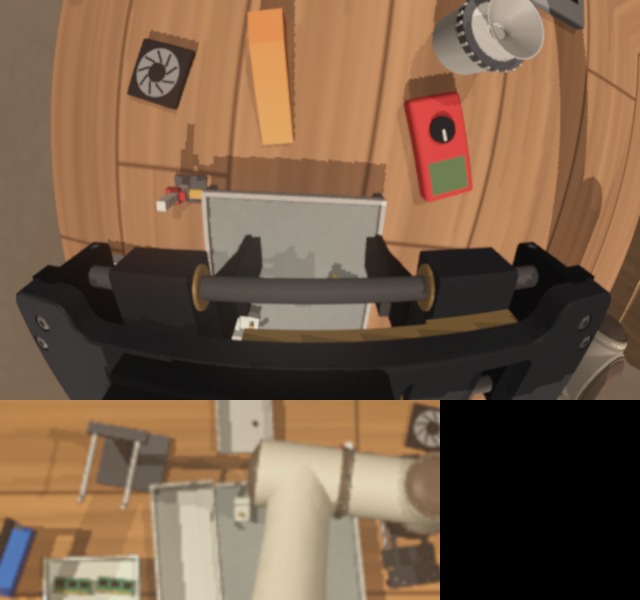

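The wedge block's top is at u 248–284, v 10–42, and its thin end edge runs from (261,145) to (293,143). The uphill rail corners are at (204,192) and (385,203).

Run:
```python
from meas import *
m=cl((H>8)&(H<22)&(S>165)&(V>170)&g(235,305,3,155))
n,l,s,ce=cv2.connectedComponentsWithStats(m); i=1+np.argmax(s[1:,4]); m=(l==i); print(s[i])
for v in (15,25,35,42,60,80,100,120,135,141,143,145,147):
    x=np.where(m[v])[0]; print(v,(x.min(),x.max(),len(x)) if len(x) else None, [h[v,k].tolist() for k in (265,)])
pc=lambda uv,z:print(uv,z,ray(c,uv,z,True).round(1).tolist())
pm=(S<75)&g(195,395,180,240)
for v in (200,215,230): x=np.where(pm[v])[0]; print('plate row',v,x.min(),x.max())
for u in (220,250,300,350,375): x=np.where(pm[:,u])[0]; print('plate col',u,x.min()); pc((u,x.min()),.04)
np.save('wm.npy',m)
c2=cam('top'); save('tray1',c2['img'][200:270,215:280])
W=cloud(c2); R2=rect(c2,cl((H*0+0)),0) if 0 else None
h2=cv2.cvtColor(c2['img'],cv2.COLOR_RGB2HSV); mm=(h2[...,1]>60)&(h2[...,0]>35)&(h2[...,0]<95)&g(222,270,220,262); print([b for b in rect(c2,cl(mm),.008,minpix=20)])
```

```text
21.4833 [ 0.51870908 -0.22979716  0.24950419]
[283  25   1  14  14]
15 None [[13, 159, 224]]
25 (np.int64(283), np.int64(283), 1) [[13, 159, 224]]
35 (np.int64(283), np.int64(283), 1) [[13, 159, 224]]
42 None [[14, 155, 224]]
60 None [[15, 150, 224]]
80 None [[15, 149, 224]]
100 None [[15, 146, 224]]
120 None [[16, 145, 224]]
135 None [[16, 142, 223]]
141 None [[16, 141, 224]]
143 None [[16, 140, 220]]
145 None [[14, 135, 187]]
147 None [[13, 129, 180]]
plate row 200 195 385
plate row 215 203 384
plate row 230 204 382
plate col 220 191
(220, np.int64(191)) 0.04 [[634.9, -194.2]]
plate col 250 192
(250, np.int64(192)) 0.04 [[595.4, -197.9]]
plate col 300 194
(300, np.int64(194)) 0.04 [[532.5, -203.5]]
plate col 350 197
(350, np.int64(197)) 0.04 [[470.1, -207.8]]
plate col 375 195
(375, np.int64(195)) 0.04 [[438.8, -214.7]]
[(200, [248.5, 232.0], [457.2, 276.4], [138.8, 25.4], 89.8), (100, [246.3, 247.8], [401.6, 278.0], [19.9, 64.8], 7.9)]
```

Run:
```python
from meas import *
m=((V>205)&(S>120)&(H>8)&(H<22)&g(235,305,3,155)).astype(np.uint8)
n,l,s,ce=cv2.connectedComponentsWithStats(m); i=1+np.argmax(s[1:,4]); m=(l==i); print(s[i])
for v in (12,15,25,35,42,44,60,80,100,120,135,143,145):
    x=np.where(m[v])[0]; print(v,(x.min(),x.max(),len(x)) if len(x) else None,h[v,267])
    if len(x)>9:
        zt=.055 if v<43 else .055-(v-43)/101*.045
        print('     ',ray(c,[(x.min()-.5,v),(x.max()+.5,v)],zt,True).round(1).tolist())
print('corners',ray(c,[(203.5,192),(385.5,203)],.04,True).round(1).tolist())
```

```text
21.5833 [ 0.51887208 -0.22989004  0.24943033]
[ 249    9   44  136 4346]
12 (np.int64(250), np.int64(281), 32) [ 13 159 224]
      [[618.0, -416.7], [580.9, -419.1]]
15 (np.int64(249), np.int64(281), 33) [ 13 159 224]
      [[618.6, -412.8], [580.4, -415.4]]
25 (np.int64(249), np.int64(282), 34) [ 13 159 224]
      [[616.7, -400.3], [577.5, -403.1]]
35 (np.int64(249), np.int64(282), 34) [ 13 159 224]
      [[614.9, -388.0], [575.9, -391.0]]
42 (np.int64(250), np.int64(283), 34) [ 14 155 224]
      [[612.6, -379.6], [573.6, -382.7]]
44 (np.int64(250), np.int64(283), 34) [ 14 153 224]
      [[612.3, -377.3], [573.3, -380.4]]
60 (np.int64(252), np.int64(285), 34) [ 15 151 224]
      [[608.9, -359.3], [569.3, -362.8]]
80 (np.int64(254), np.int64(286), 33) [ 15 149 224]
      [[605.3, -336.2], [565.9, -340.0]]
100 (np.int64(257), np.int64(288), 32) [ 15 146 224]
      [[600.4, -312.4], [561.3, -316.4]]
120 (np.int64(260), np.int64(290), 31) [ 16 145 224]
      [[595.4, -287.5], [556.4, -291.8]]
135 (np.int64(262), np.int64(291), 30) [ 16 142 223]
      [[591.8, -268.1], [553.3, -272.5]]
143 (np.int64(263), np.int64(282), 20) [ 16 141 220]
      [[590.0, -257.3], [563.8, -260.4]]
145 None [ 14 135 185]
corners [[657.7, -190.1], [423.4, -206.1]]
```

```bash
python3 -m handwheel '[{"jaw":0.4,"offset":[0,0,0],"spin":-3.2},{"jaw":0.4,"offset":[0.0372,0,0],"spin":0},{"jaw":0.4,"offset":[0.0372,0,0],"spin":0},{"jaw":0.4,"offset":[0.0372,0,0],"spin":0},{"jaw":0.4,"offset":[0.0372,0,0],"spin":0},{"jaw":0.4,"offset":[0.0372,0,0],"spin":0},{"jaw":0.4,"offset":[0,-0.023,0],"spin":0},{"jaw":0.4,"offset":[0,-0.023,0],"spin":0}]'|head -2
python3 -m handwheel '[{"jaw":0.4,"offset":[0,0,0.04],"spin":0},{"jaw":0.4,"offset":[0,0,0.04],"spin":0},{"jaw":0.4,"offset":[0,0,0.04],"spin":0},{"jaw":0.4,"offset":[0,0,0.03],"spin":0},{"jaw":0.4,"offset":[0,0,0],"spin":0},{"jaw":0.4,"offset":[0,0,0],"spin":0},{"jaw":0.4,"offset":[0,0,0],"spin":0}]'
python3 - <<'E'
from h import *
c=wcam(); save('w6',c['img']); plan(598.6,-404,15,-79.3)
E
```

```text
time: 22.25
tool_pos: [0.5981, -0.4071, 0.2485]
time: 22.83
tool_pos: [0.6005, -0.4053, 0.1018]
orientation: [[0.186, -0.982, 0.003], [-0.982, -0.187, -0.003], [0.003, -0.003, -1.0]]
ft_force: [-0.3, 0.1, 0.3]
opening: 0.0609
grasp_force: 0.0
cur [ 600.8 -405.4  102.7  -79.3] spin 0.0 off -1.7 1.9 87.7
```

View pics/w6.png

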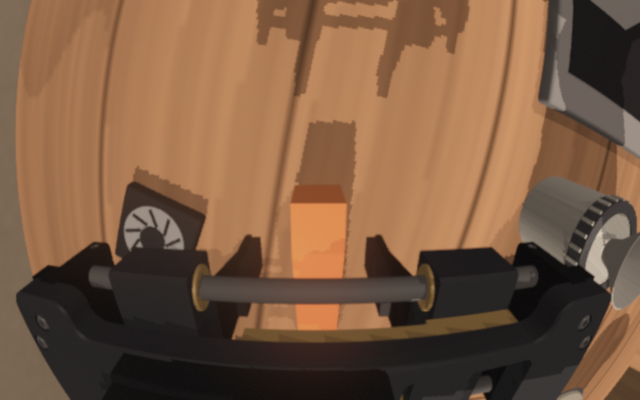

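The wedge block is centred between the fingers at (319,255). Next I descend and grip.

```bash
python3 -m handwheel '[{"jaw":0.4,"offset":[0,0,0.03],"spin":0},{"jaw":0.4,"offset":[0,0,0.03],"spin":0},{"jaw":0.4,"offset":[0,0,0.023],"spin":0},{"jaw":0.4,"offset":[0,0,0],"spin":0},{"jaw":0.4,"offset":[0,0,0],"spin":0},{"jaw":0.4,"offset":[0,0,0],"spin":0},{"jaw":0.4,"offset":[0,0,0],"spin":0}]'
python3 -m handwheel '[{"jaw":-0.4,"offset":[0,0,0],"spin":0},{"jaw":-0.4,"offset":[0,0,0],"spin":0},{"jaw":-0.4,"offset":[0,0,0],"spin":0},{"jaw":-0.4,"offset":[0,0,0],"spin":0},{"jaw":-0.4,"offset":[0,0,0],"spin":0}]'
python3 -m handwheel '[{"jaw":-0.4,"offset":[0,0,-0.006],"spin":0},{"jaw":-0.4,"offset":[0,0,0],"spin":5.95},{"jaw":-0.4,"offset":[0,0,0],"spin":0},{"jaw":-0.4,"offset":[0,0.02,0],"spin":0},{"jaw":-0.4,"offset":[0,0.019,0],"spin":0},{"jaw":-0.4,"offset":[0,0,0],"spin":0},{"jaw":-0.4,"offset":[0,0,0],"spin":0},{"jaw":-0.4,"offset":[0,0,0],"spin":0}]'
python3 - <<'E'
from meas import *
save('w7',im)
# mean pose over several readings
P=[];
for k in range(4): r.camera('side'); P.append(r.get_state()['tool_pos'])
p=np.mean(P,0)*1000; print('tcp',p.round(1))
E
```

```text
time: 23.47
tool_pos: [0.601, -0.4053, 0.0197]
orientation: [[0.186, -0.982, 0.005], [-0.982, -0.186, -0.003], [0.004, -0.005, -1.0]]
ft_force: [0.2, -1.1, -0.3]
opening: 0.0609
grasp_force: 0.0
time: 23.88
tool_pos: [0.5988, -0.4044, 0.0166]
orientation: [[0.186, -0.983, -0.0], [-0.983, -0.186, -0.0], [0.0, 0.0, -1.0]]
ft_force: [-0.4, 0.3, 2.6]
opening: 0.0403
grasp_force: 29.9
time: 24.55
tool_pos: [0.5605, -0.4077, 0.0221]
orientation: [[0.084, -0.996, 0.001], [-0.996, -0.084, -0.0], [0.0, -0.001, -1.0]]
ft_force: [1.3, 0.0, -2.1]
opening: 0.0402
grasp_force: 29.9
24.6 [ 0.56078014 -0.40759118  0.02205828]
tcp [ 560.8 -407.4   21.9]
```

View pics/w7.png

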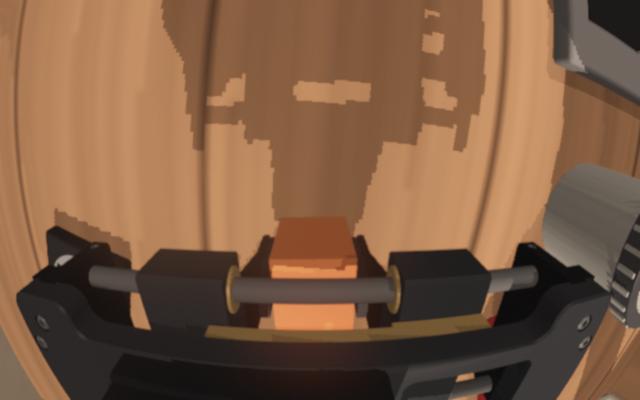

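```bash
python3 -m handwheel '[{"jaw":-0.4,"offset":[0,0,0.005],"spin":0},{"jaw":-0.4,"offset":[0,0,0],"spin":0},{"jaw":-0.4,"offset":[-0.03,0,0],"spin":0},{"jaw":-0.4,"offset":[-0.03,0,0],"spin":0},{"jaw":-0.4,"offset":[-0.02,0,0],"spin":0},{"jaw":-0.4,"offset":[0,0,0],"spin":0},{"jaw":-0.4,"offset":[0,0,0],"spin":0}]'
python3 -m handwheel '[{"jaw":-0.4,"offset":[-0.01,0,0],"spin":0},{"jaw":-0.4,"offset":[-0.01,0,0],"spin":0},{"jaw":-0.4,"offset":[0,0,0],"spin":0}]'
python3 -m handwheel '[{"jaw":-0.4,"offset":[-0.01,0,0],"spin":0},{"jaw":-0.4,"offset":[-0.01,0,0],"spin":0},{"jaw":-0.4,"offset":[0,0,0],"spin":0},{"jaw":-0.4,"offset":[0,0,0],"spin":0}]'
python3 - <<'E'
from h import *
c=wcam(); s=cam('side'); save('w8',np.vstack([cv2.resize(c['img'],(480,300)),cv2.resize(s['img'][200:300,280:440],(480,300),interpolation=cv2.INTER_CUBIC)]))
E
```

```text
time: 25.38
tool_pos: [0.5536, -0.3268, 0.0171]
orientation: [[0.085, -0.996, -0.0], [-0.996, -0.085, 0.0], [-0.0, 0.0, -1.0]]
ft_force: [0.1, -0.9, -1.8]
opening: 0.0399
grasp_force: 29.9
time: 25.63
tool_pos: [0.5516, -0.3067, 0.0168]
orientation: [[0.083, -0.997, -0.0], [-0.997, -0.083, 0.001], [-0.001, 0.0, -1.0]]
ft_force: [0.3, 2.7, -3.7]
opening: 0.0398
grasp_force: 29.9
time: 25.97
tool_pos: [0.5501, -0.2875, 0.0167]
orientation: [[0.082, -0.997, -0.0], [-0.997, -0.082, 0.001], [-0.001, 0.0, -1.0]]
ft_force: [0.7, 0.5, -3.4]
opening: 0.0397
grasp_force: 29.9
```

View pics/w8.png

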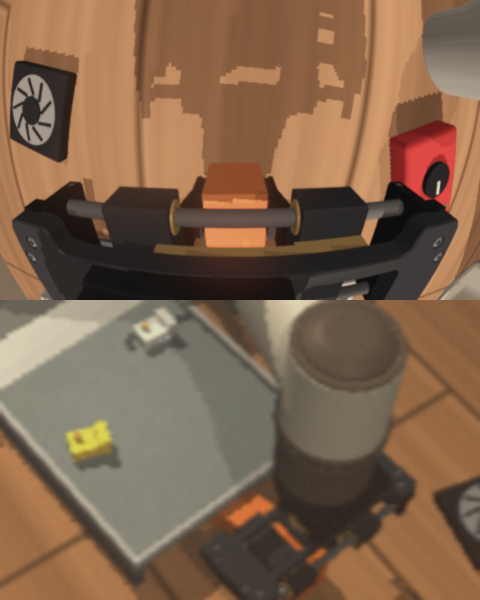

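The wedge is now under the plate at about 120 mm of travel, with its block still held. The arm hides the gauge in the side view, so I'll release, lift and measure the gauge numerically with wrist views.

```bash
python3 -m handwheel '[{"jaw":0.3,"offset":[0,0,0],"spin":0},{"jaw":0.3,"offset":[0,0,0],"spin":0},{"jaw":0.3,"offset":[0,0,0],"spin":0},{"jaw":0.3,"offset":[0,0,-0.03],"spin":0},{"jaw":0.3,"offset":[0,0,-0.035],"spin":0},{"jaw":0.3,"offset":[0,0,-0.035],"spin":0},{"jaw":0.3,"offset":[-0.033,0,0],"spin":0},{"jaw":0.3,"offset":[-0.033,0,0],"spin":0}]'|tail -2
python3 -m handwheel '[{"jaw":0.3,"offset":[-0.033,0,0],"spin":0},{"jaw":0.3,"offset":[-0.033,0,0],"spin":0},{"jaw":0.3,"offset":[0,-0.0355,0],"spin":0},{"jaw":0.3,"offset":[0,-0.0355,0],"spin":0},{"jaw":0.3,"offset":[0,0,0],"spin":0},{"jaw":0.3,"offset":[0,0,0],"spin":0},{"jaw":0.3,"offset":[0,0,0],"spin":0},{"jaw":0.3,"offset":[0,0,0],"spin":0}]'|head -2
cat > gauge.py <<'E'
from meas import *
z=c['z_map'].astype(float); d=np.stack([uu-c['cx'],vv-c['cy']],-1); rr=np.linalg.norm(d,axis=-1)+1e-9; th=rr/c['f']
P=np.stack([d[...,0]/rr*np.tan(th)*z,d[...,1]/rr*np.tan(th)*z,z],-1); T=np.linalg.inv(c['view']); W=(P@T[:3,:3].T+T[:3,3])*1000; W[z<=0]=np.nan
So=np.array([534.5,-78,0]); a=np.radians(4.75); Rm=np.array([[np.cos(a),np.sin(a),0],[-np.sin(a),np.cos(a),0],[0,0,1]])
L=(W-So)@Rm.T
near=(np.abs(L[...,0]-145)<50)&(np.abs(L[...,1]+118)<40)
red=((H<8)|(H>172))&(S>130)&near; yel=(H>16)&(H<32)&(S>110)&(V>90)&near&(L[...,2]>24)
def show():
  for n,m in (('red',red),('yel',yel)):
    k,l,s,ce=cv2.connectedComponentsWithStats(m.astype(np.uint8))
    for i in range(1,k):
        if s[i,4]<6: continue
        q=L[l==i]; print(n,s[i].tolist(),'x',np.nanpercentile(q[:,0],[5,50,95]).round(1),'y',np.nanpercentile(q[:,1],[5,50,95]).round(1),'z',np.nanpercentile(q[:,2],[5,25,50,75,95]).round(1))
E
python3 - <<'E'
from gauge import *
show(); ys,xs=np.where(red|yel); print(xs.min(),xs.max(),ys.min(),ys.max())
v0,u0=ys.min()-12,xs.min()-25; cr=im[max(v0,0):v0+75,max(u0,0):u0+100]; save('w9',cv2.resize(cr,None,fx=7,fy=7,interpolation=cv2.INTER_CUBIC)); print(u0,v0)
E
```

```text
opening: 0.0565
grasp_force: 0.0
time: 27.4
tool_pos: [0.609, -0.151, 0.1172]
27.45 [ 0.60907751 -0.15096303  0.11730732]
red [191, 154, 35, 28, 442] x [140.4 148.6 165.3] y [-126.  -119.6 -106. ] z [37.8 40.5 42.4 44.4 45.3]
yel [228, 159, 23, 14, 318] x [120.9 129.3 138.1] y [-120.5 -115.1 -109.9] z [33.3 34.2 34.6 35.1 35.5]
yel [199, 272, 9, 39, 132] x [101.2 101.8 102.3] y [-114.6 -110.9 -104.5] z [202.3 204.6 205.8 206.3 207. ]
191 250 154 310
166 142
```

Run:
```python
from gauge import *
yel&=L[...,0]<145; yel&=L[...,2]<100
for n,m,e in (('yel',yel,range(114,146,3)),('red',red,range(132,176,3))):
    q=L[m]
    for b in e:
        k=q[(q[:,0]>=b)&(q[:,0]<b+3)]
        if len(k)>2: print(n,b,len(k),'y',np.percentile(k[:,1],[2,98]).round(1),'z',np.percentile(k[:,2],[2,25,50,75,98]).round(1))
```

```text
27.5 [ 0.60916616 -0.15098549  0.11739491]
yel 117 3 y [-120.5 -117.4] z [34.3 34.7 35.1 35.1 35.1]
yel 120 54 y [-120.6 -109.7] z [33.4 34.1 34.6 35.1 35.7]
yel 123 51 y [-120.7 -109.8] z [33.6 34.3 34.7 35.  35.9]
yel 126 47 y [-120.6 -109.7] z [33.4 34.3 34.7 35.1 36.1]
yel 129 53 y [-120.7 -109.7] z [33.2 34.3 34.7 35.1 36.5]
yel 132 44 y [-120.7 -109.8] z [33.1 34.1 34.5 34.9 35.3]
yel 135 49 y [-120.8 -109.9] z [33.5 34.  34.4 34.8 35.5]
yel 138 20 y [-120.7 -110.3] z [32.7 34.  34.5 34.8 35.6]
red 138 31 y [-121.1 -109.7] z [38.1 39.9 40.4 40.8 42.1]
red 141 55 y [-121.2 -108.9] z [38.9 40.2 40.6 41.  41.9]
red 144 55 y [-120.5 -108.8] z [39.3 40.  40.5 40.9 41.5]
red 147 130 y [-125.9 -105.1] z [35.5 40.6 42.3 44.3 45.8]
red 150 36 y [-126.1 -105. ] z [37.9 43.8 44.3 44.8 45.4]
red 153 31 y [-126.2 -104.9] z [38.  44.  44.5 45.  45.5]
red 156 28 y [-126.2 -121.4] z [37.6 43.7 44.  44.7 45.4]
red 159 27 y [-126.4 -108.7] z [20.7 43.8 44.4 44.9 46.8]
red 162 26 y [-126.5 -120.4] z [43.1 43.9 44.3 44.6 46. ]
red 165 28 y [-125.7 -119.3] z [40.8 43.9 44.4 44.9 45.6]
```

View pics/w9.png

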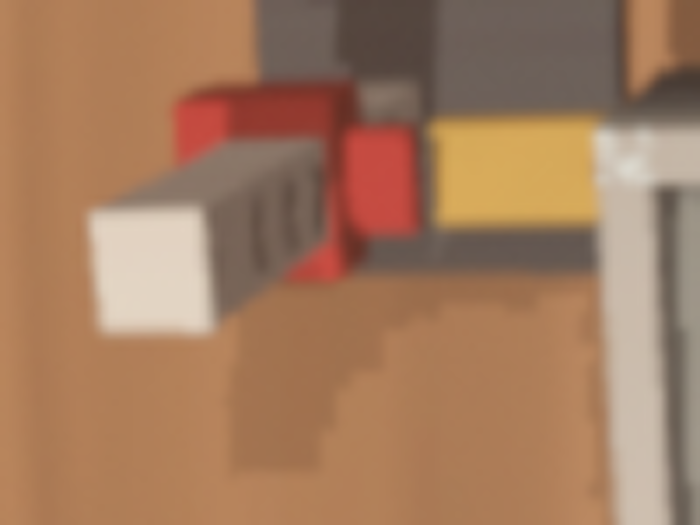

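The close view shows the red tab with its top face at about (382,180), next to the yellow pointer's top at (515,170). From depth, the red top is at z = 40.5 and the yellow top at 34.6. I'll check both thicknesses from the other side.

```bash
python3 -m handwheel '[{"jaw":0.3,"offset":[0.003,-0.036,0],"spin":0},{"jaw":0.3,"offset":[0.003,-0.036,0],"spin":0},{"jaw":0.3,"offset":[0.003,-0.036,0],"spin":0},{"jaw":0.3,"offset":[0.003,-0.036,0],"spin":0},{"jaw":0.3,"offset":[0.003,-0.036,0],"spin":0},{"jaw":0.3,"offset":[0,0,0],"spin":0},{"jaw":0.3,"offset":[0,0,0],"spin":0},{"jaw":0.3,"offset":[0,0,0],"spin":0}]'|head -2
python3 - <<'E'
from gauge import *
yel&=(L[...,0]<145)&(L[...,2]<100)
for n,m,e in (('yel',yel,range(117,146,2)),('red',red,range(132,176,3))):
    q=L[m]
    for b in e:
        w=2 if n=='yel' else 3
        k=q[(q[:,0]>=b)&(q[:,0]<b+w)]
        if len(k)>2: print(n,b,len(k),'y',np.percentile(k[:,1],[2,98]).round(1),'z',np.percentile(k[:,2],[2,10,25,50,75,98]).round(1))
E
```

```text
time: 28.17
tool_pos: [0.7895, -0.1509, 0.1164]
28.2167 [ 0.78949219 -0.15096517  0.11760244]
yel 117 31 y [-120.9 -107.3] z [31.1 32.7 33.6 34.1 34.6 35.4]
yel 119 25 y [-121.1 -109.5] z [31.3 33.5 34.1 34.7 35.1 35.7]
yel 121 34 y [-121.1 -109. ] z [31.5 33.5 33.9 34.6 35.  35.9]
yel 123 28 y [-121.  -109.2] z [31.1 33.3 34.1 34.6 34.9 35.7]
yel 125 29 y [-120.8 -109.4] z [30.4 33.7 34.  34.5 34.8 35.8]
yel 127 29 y [-120.9 -110. ] z [30.8 33.4 34.3 35.  35.3 35.7]
yel 129 25 y [-120.8 -110.9] z [31.3 32.7 33.7 34.2 34.8 35.8]
yel 131 21 y [-120.8 -111.7] z [31.5 33.4 33.9 34.5 34.8 35.8]
yel 133 20 y [-120.8 -112.9] z [30.8 33.7 34.5 34.8 35.  35.7]
yel 135 19 y [-120.6 -114.4] z [31.1 33.1 34.2 34.5 35.1 35.9]
yel 137 4 y [-120.6 -118.9] z [34.  34.2 34.6 34.9 34.9 35. ]
red 141 16 y [-120.9 -116.9] z [39.4 39.6 40.  40.3 40.6 41.6]
red 144 6 y [-121. -120.] z [37.6 38.7 40.2 40.4 40.6 40.9]
red 147 9 y [-126.  -121.3] z [41.4 42.6 43.7 44.2 44.5 48.4]
red 150 27 y [-126.2 -121.7] z [37.  39.2 43.8 44.4 44.8 46. ]
red 153 30 y [-126.2 -100. ] z [20.5 37.1 42.9 44.  44.5 45.9]
red 156 36 y [-126.1 -104.7] z [36.6 38.9 43.1 44.  44.5 45.3]
red 159 60 y [-125.9 -104.9] z [36.8 42.5 43.7 44.3 44.8 46. ]
red 162 98 y [-125.9 -104.6] z [38.4 43.4 43.9 44.4 44.9 45.9]
red 165 168 y [-125.8 -105. ] z [34.  35.9 39.  43.6 44.6 45.6]
red 168 23 y [-123.8 -106.3] z [35.3 36.5 38.8 42.4 43.  45.5]
```

```bash
python3 -m handwheel '[{"jaw":0.4,"offset":[0,0.0359,0],"spin":0},{"jaw":0.4,"offset":[0,0.0359,0],"spin":0},{"jaw":0.4,"offset":[0,0.0359,0],"spin":0},{"jaw":0.4,"offset":[0,0.0359,0],"spin":0},{"jaw":0.4,"offset":[0,0.0359,0],"spin":0},{"jaw":0.4,"offset":[0,0.0359,0],"spin":0},{"jaw":0.4,"offset":[0,0.0356,0],"spin":0}]'|head -2
python3 -m handwheel '[{"jaw":0.4,"offset":[0.039,0,0],"spin":0},{"jaw":0.4,"offset":[0.039,0,0],"spin":0},{"jaw":0.4,"offset":[0.039,0,0],"spin":0},{"jaw":0.4,"offset":[0,0,0],"spin":0},{"jaw":0.4,"offset":[0,0,0],"spin":0},{"jaw":0.4,"offset":[0,0,0],"spin":0}]'|head -2
python3 - <<'E'
from gauge import *
m=(H>8)&(H<20)&(S>140)&(W[...,2]>51)&(W[...,2]<60)&(np.abs(W[...,0]-550)<80)&(W[...,1]<-230)&(W[...,1]>-400)
q=W[m]; print(len(q),np.percentile(q,[2,50,98],axis=0).round(1).tolist()); plan(550,-287.4,17,-85.25)
E
```

```text
time: 28.8
tool_pos: [0.5371, -0.1716, 0.1188]
time: 29.3
tool_pos: [0.5489, -0.288, 0.1182]
29.35 [ 0.54928803 -0.28738596  0.11805161]
2795 [[530.9, -303.8, 51.5], [550.4, -282.8, 53.3], [570.1, -258.3, 54.7]]
cur [ 549.3 -287.4  118.1  -85.2] spin 0.0 off 0.1 -0.7 101.1
```

Wedge is still in place. Re-grip and push about 17 mm more.

```bash
python3 -m handwheel '[{"jaw":0.4,"offset":[0,0,0.035],"spin":0},{"jaw":0.4,"offset":[0,0,0.035],"spin":0},{"jaw":0.4,"offset":[0,0,0.0295],"spin":0},{"jaw":0.4,"offset":[0,0,0],"spin":0},{"jaw":0.4,"offset":[0,0,0],"spin":0},{"jaw":-0.4,"offset":[0,0,0],"spin":0},{"jaw":-0.4,"offset":[0,0,0],"spin":0},{"jaw":-0.4,"offset":[0,0,0],"spin":0}]'
python3 -m handwheel '[{"jaw":-0.4,"offset":[0,0,0],"spin":0},{"jaw":-0.4,"offset":[-0.006,0,0],"spin":0},{"jaw":-0.4,"offset":[-0.006,0,0],"spin":0},{"jaw":-0.4,"offset":[-0.005,0,0],"spin":0},{"jaw":-0.4,"offset":[0,0,0],"spin":0},{"jaw":-0.4,"offset":[0,0,0],"spin":0}]'
python3 -m handwheel '[{"jaw":0.4,"offset":[0,0,0],"spin":0},{"jaw":0.4,"offset":[0,0,0],"spin":0},{"jaw":0.4,"offset":[0,0,0],"spin":0},{"jaw":0.4,"offset":[0,0,-0.03],"spin":0},{"jaw":0.4,"offset":[0,0,-0.035],"spin":0},{"jaw":0.4,"offset":[0,0,-0.035],"spin":0},{"jaw":0.4,"offset":[-0.04,0,0],"spin":0},{"jaw":0.4,"offset":[-0.04,0,0],"spin":0}]'|head -2
python3 -m handwheel '[{"jaw":0.4,"offset":[-0.037,0,0],"spin":0},{"jaw":0.4,"offset":[0,-0.0355,0],"spin":0},{"jaw":0.4,"offset":[0,-0.0355,0],"spin":0},{"jaw":0.4,"offset":[0,0,0],"spin":0},{"jaw":0.4,"offset":[0,0,0],"spin":0},{"jaw":0.4,"offset":[0,0,0],"spin":0},{"jaw":0.4,"offset":[0,0,0],"spin":0}]'|head -2
cat >> gauge.py <<'E'
def prof():
  y=yel&(L[...,0]<145)&(L[...,2]<100)
  for n,m,e in (('yel',y,range(117,142,4)),('red',red,range(132,150,2))):
    q=L[m]
    for b in e:
        w=4 if n=='yel' else 2
        k=q[(q[:,0]>=b)&(q[:,0]<b+w)]
        if len(k)>2: print(n,b,len(k),'y',np.percentile(k[:,1],[2,98]).round(1),'z',np.percentile(k[:,2],[2,10,25,50,75,98]).round(1))
E
python3 - <<'E'
from gauge import *
prof()
E
python3 -m handwheel '[{"jaw":0.4,"offset":[0,0.03,0],"spin":0},{"jaw":0.4,"offset":[0,0.03,0.015],"spin":0},{"jaw":0.4,"offset":[0,0,0.015],"spin":0},{"jaw":0.4,"offset":[0,0,0],"spin":0},{"jaw":0.4,"offset":[0,0,0],"spin":0},{"jaw":0.4,"offset":[0,0,0],"spin":0}]'|head -2
python3 - <<'E'
from gauge import *
prof()
E
```

```text
time: 30.02
tool_pos: [0.5517, -0.2881, 0.02]
orientation: [[0.083, -0.996, 0.004], [-0.997, -0.084, -0.001], [0.002, -0.004, -1.0]]
ft_force: [-0.1, -0.3, -0.1]
opening: 0.0483
grasp_force: 0.0
time: 30.52
tool_pos: [0.55, -0.2719, 0.0192]
orientation: [[0.084, -0.996, 0.003], [-0.997, -0.084, -0.002], [0.002, -0.003, -1.0]]
ft_force: [0.6, -3.8, 4.6]
opening: 0.0399
grasp_force: 29.9
time: 31.18
tool_pos: [0.5432, -0.1916, 0.1195]
time: 31.77
tool_pos: [0.6086, -0.1486, 0.117]
31.8167 [ 0.60868586 -0.14877758  0.11733797]
yel 117 23 y [-120.6 -108.8] z [38.8 38.8 39.2 39.8 40.2 41.1]
yel 121 79 y [-120.3 -108.4] z [37.5 39.3 39.6 40.1 40.6 41.2]
yel 125 75 y [-120.2 -108.7] z [36.4 38.9 39.5 40.  40.5 41.3]
yel 129 79 y [-120.4 -108.4] z [37.  38.4 39.3 39.9 40.4 41.3]
yel 133 73 y [-120.5 -108.6] z [36.8 39.1 39.6 40.  40.3 41.2]
yel 137 35 y [-120.5 -108.7] z [36.9 38.8 39.3 39.8 40.3 41.3]
red 138 3 y [-114.6 -112.5] z [40.4 40.4 40.6 40.8 41.1 41.5]
red 140 35 y [-121.  -109.8] z [39.2 39.5 39.8 40.5 41.  41.7]
red 142 36 y [-121.1 -110. ] z [39.1 39.7 40.  40.5 41.  42.2]
red 
[... 271 characters left out ...]
876312]
yel 121 38 y [-120.5 -108.6] z [37.9 38.9 39.6 40.1 40.6 41.2]
yel 125 78 y [-120.6 -108.6] z [37.8 38.9 39.5 39.8 40.4 41.5]
yel 129 70 y [-120.7 -108.4] z [38.4 39.1 39.5 40.  40.5 41.3]
yel 133 67 y [-120.  -108.6] z [38.3 39.3 39.6 40.  40.5 41.4]
yel 137 39 y [-120.1 -108.7] z [37.7 38.8 39.3 39.9 40.3 41.1]
red 138 6 y [-120.8 -110.1] z [40.7 40.7 41.  41.5 41.6 42. ]
red 140 33 y [-120.4 -109.9] z [39.1 39.6 40.  40.8 41.1 41.7]
red 142 32 y [-120.9 -110. ] z [39.8 40.  40.2 40.7 41.  42.3]
red 144 28 y [-120.9 -110. ] z [39.6 39.9 40.2 40.7 41.4 42. ]
red 146 85 y [-125.5 -106. ] z [36.8 38.  39.9 40.8 42.2 45.3]
red 148 113 y [-125.8 -105. ] z [29.3 35.3 40.2 42.7 44.2 45.5]
```

```bash
python3 -m handwheel '[{"jaw":0.4,"offset":[0,0.011,-0.03],"spin":0},{"jaw":0.4,"offset":[0.039,0,0],"spin":0},{"jaw":0.4,"offset":[0.039,0,0],"spin":0},{"jaw":0.4,"offset":[0.039,0,0],"spin":0},{"jaw":0.4,"offset":[0,0,0],"spin":0},{"jaw":0.4,"offset":[0,0,0],"spin":0},{"jaw":0.4,"offset":[0,0,0],"spin":0}]'|head -2
python3 - <<'E'
from gauge import *
m=(H>8)&(H<20)&(S>140)&(W[...,2]>51)&(W[...,2]<60)&(np.abs(W[...,0]-550)<80)&(W[...,1]<-200)&(W[...,1]>-400)
q=W[m]; print(len(q),np.percentile(q,[2,50,98],axis=0).round(1).tolist())
E
python3 -m handwheel '[{"jaw":0.4,"offset":[0,0,0.035],"spin":0},{"jaw":0.4,"offset":[0,0,0.035],"spin":0},{"jaw":0.4,"offset":[0,0,0.03],"spin":0},{"jaw":0.4,"offset":[0,0,0],"spin":0},{"jaw":0.4,"offset":[0,0,0],"spin":0},{"jaw":-0.4,"offset":[0,0,0],"spin":0},{"jaw":-0.4,"offset":[0,0,0],"spin":0},{"jaw":-0.4,"offset":[0,0,0],"spin":0}]'
python3 -m handwheel '[{"jaw":-0.4,"offset":[0,0,0],"spin":0},{"jaw":-0.4,"offset":[-0.0028,0,0],"spin":0},{"jaw":-0.4,"offset":[0,0,0],"spin":0},{"jaw":-0.4,"offset":[0,0,0],"spin":0},{"jaw":-0.4,"offset":[0,0,0],"spin":0},{"jaw":-0.4,"offset":[0,0,0],"spin":0}]'
python3 -m handwheel '[{"jaw":0.4,"offset":[0,0,0],"spin":0},{"jaw":0.4,"offset":[0,0,0],"spin":0},{"jaw":0.4,"offset":[0,0,0],"spin":0},{"jaw":0.4,"offset":[0,0,-0.03],"spin":0},{"jaw":0.4,"offset":[0,0,-0.035],"spin":0},{"jaw":0.4,"offset":[0,0,-0.035],"spin":0},{"jaw":0.4,"offset":[-0.04,0,0],"spin":0},{"jaw":0.4,"offset":[-0.04,0,0],"spin":0}]'|head -2
python3 -m handwheel '[{"jaw":0.4,"offset":[-0.037,0,0],"spin":0},{"jaw":0.4,"offset":[0,-0.0355,0],"spin":0},{"jaw":0.4,"offset":[0,-0.0355,0],"spin":0},{"jaw":0.4,"offset":[0,0,0],"spin":0},{"jaw":0.4,"offset":[0,0,0],"spin":0},{"jaw":0.4,"offset":[0,0,0],"spin":0},{"jaw":0.4,"offset":[0,0,0],"spin":0}]'|head -2
python3 - <<'E'
from gauge import *
prof()
E
```

```text
time: 32.95
tool_pos: [0.5491, -0.2711, 0.1178]
33.0 [ 0.54905985 -0.27048385  0.11781067]
2789 [[531.0, -287.9, 51.4], [550.6, -266.9, 53.4], [570.1, -242.8, 54.7]]
time: 33.67
tool_pos: [0.5504, -0.2711, 0.02]
orientation: [[0.084, -0.996, 0.004], [-0.997, -0.084, -0.001], [0.001, -0.004, -1.0]]
ft_force: [-1.1, -0.4, -0.6]
opening: 0.0481
grasp_force: 0.0
time: 34.17
tool_pos: [0.5497, -0.2693, 0.0192]
orientation: [[0.083, -0.997, 0.003], [-0.997, -0.083, -0.002], [0.002, -0.003, -1.0]]
ft_force: [-0.5, -4.1, 6.1]
opening: 0.0398
grasp_force: 29.9
time: 34.83
tool_pos: [0.543, -0.1887, 0.1195]
time: 35.42
tool_pos: [0.6084, -0.1458, 0.117]
35.4667 [ 0.60843808 -0.1459672   0.11734077]
yel 117 22 y [-120.4 -109.3] z [39.2 40.1 40.3 40.8 41.5 42.2]
yel 121 75 y [-120.4 -108.4] z [39.2 39.6 40.  40.6 41.  42. ]
yel 125 78 y [-120.5 -108.3] z [39.  39.6 40.1 40.5 41.  42. ]
yel 129 80 y [-120.6 -108.3] z [39.4 39.6 40.2 40.5 41.1 41.6]
yel 133 76 y [-120.6 -108.5] z [39.5 40.  40.2 40.7 41.1 42.1]
yel 137 36 y [-120.1 -108.5] z [38.5 39.6 40.  40.5 40.9 41.5]
red 140 34 y [-120.7 -109.5] z [39.6 40.  40.3 40.7 41.  41.8]
red 142 32 y [-120.9 -109.5] z [39.1 39.4 39.9 40.3 40.8 41.7]
red 144 38 y [-120.7 -109.4] z [38.9 39.8 40.  40.5 40.9 41.7]
red 146 59 y [-125.3 -106.8] z [36.7 38.6 39.9 40.6 41.9 45.4]
red 148 90 y [-125.8 -104.7] z [35.1 37.4 40.8 43.2 44.6 53.4]
```

```bash
python3 -m handwheel '[{"jaw":0.4,"offset":[0,0,-0.03],"spin":-6.8},{"jaw":0.4,"offset":[0,0,-0.03],"spin":-6.8},{"jaw":0.4,"offset":[0,0,-0.03],"spin":-6.8},{"jaw":0.4,"offset":[0,0,-0.03],"spin":-6.8},{"jaw":0.4,"offset":[0,0,-0.03],"spin":-6.8}]'|head -2
python3 -m handwheel '[{"jaw":0.4,"offset":[0,0,-0.03],"spin":-6.8},{"jaw":0.4,"offset":[0,0,0],"spin":-6.8},{"jaw":0.4,"offset":[0,0,0],"spin":-6.8},{"jaw":0.4,"offset":[0,0,0],"spin":-6.8},{"jaw":0.4,"offset":[0,0,0],"spin":-7}]'|head -3
python3 -m handwheel '[{"jaw":0.4,"offset":[-0.0232,-0.0331,0],"spin":0},{"jaw":0.4,"offset":[-0.0232,-0.0331,0],"spin":0},{"jaw":0.4,"offset":[-0.0232,-0.0331,0],"spin":0},{"jaw":0.4,"offset":[-0.0232,-0.0331,0],"spin":0},{"jaw":0.4,"offset":[-0.0232,-0.0331,0],"spin":0},{"jaw":0.4,"offset":[-0.0232,-0.0331,0],"spin":0},{"jaw":0.4,"offset":[-0.0232,-0.0331,0],"spin":0}]'|head -2
python3 -m handwheel '[{"jaw":0.4,"offset":[-0.0232,-0.0331,0],"spin":0},{"jaw":0.4,"offset":[-0.0232,-0.0331,0],"spin":0},{"jaw":0.4,"offset":[-0.0232,-0.0331,0],"spin":0},{"jaw":0.4,"offset":[-0.0232,-0.0331,0],"spin":0},{"jaw":0.4,"offset":[-0.0232,-0.0331,0],"spin":0},{"jaw":0.4,"offset":[-0.0232,-0.0331,0],"spin":0},{"jaw":0.4,"offset":[-0.0232,-0.0331,0],"spin":0},{"jaw":0.4,"offset":[-0.0232,-0.0331,0],"spin":0}]'|head -2
python3 -m handwheel '[{"jaw":0.4,"offset":[0,0,0],"spin":0},{"jaw":0.4,"offset":[0,0,0],"spin":0},{"jaw":0.4,"offset":[0,0,0],"spin":0}]'|head -3
python3 - <<'E'
from gauge import *
save('w10',im)
def rc(n,m):
    q=W[m]; q=q[~np.isnan(q[:,0])]; k=cv2.minAreaRect(q[:,:2].astype(np.float32)); print(n,len(q),np.round(k[0],1),np.round(k[1],1),round(k[2],1),'z',np.percentile(q[:,2],[2,50,98]).round(1))
roi=(np.abs(W[...,0]-505)<110)&(np.abs(W[...,1]-430)<90)
rc('bar',roi&(V<90)&(W[...,2]>106)&(W[...,2]<120))
rc('blue',roi&(H>95)&(H<135)&(S>100)&(W[...,2]>35)&(W[...,2]<45))
# hook from wrist & top
for nm,ww in (('wrist',W),):
    m=(ww[...,2]>199)&(ww[...,2]<222)&(ww[...,0]>520)&(ww[...,0]<800)&(ww[...,1]>80)&(ww[...,1]<360)
    if m.sum()>10: rc('hook '+nm,m)
E
```

```text
time: 35.88
tool_pos: [0.6084, -0.1461, 0.2694]
time: 36.3
tool_pos: [0.6086, -0.1461, 0.298]
orientation: [[0.958, -0.288, 0.0], [-0.288, -0.958, 0.0], [0.0, -0.001, -1.0]]
time: 36.88
tool_pos: [0.5206, 0.1242, 0.2979]
time: 37.55
tool_pos: [0.4212, 0.4317, 0.298]
time: 37.8
tool_pos: [0.4221, 0.4303, 0.2975]
orientation: [[0.956, -0.293, -0.0], [-0.293, -0.956, -0.001], [-0.0, 0.001, -1.0]]
37.85 [0.42253574 0.42980682 0.29775519]
bar 1431 [506.1 427.9] [ 15.6 125.1] 72.7 z [109.4 111.3 112.9]
blue 1489 [506.7 427.8] [ 41.6 124.8] 72.4 z [36.8 38.4 40.1]
```

```bash
python3 -m handwheel '[{"jaw":0,"offset":[0.0404,0,0],"spin":0.4},{"jaw":0,"offset":[0.0404,0,0],"spin":0},{"jaw":0,"offset":[0,-0.0231,0.03],"spin":0},{"jaw":0,"offset":[0,0,0.04],"spin":0},{"jaw":0,"offset":[0,0,0.04],"spin":0},{"jaw":0,"offset":[0,0,0.04],"spin":0},{"jaw":0,"offset":[0,0,0],"spin":0},{"jaw":0,"offset":[0,0,0],"spin":0}]'
python3 - <<'E'
from h import *
Ws=[cloud(cam('top')) for _ in range(4)]; c=cam('top'); W=np.nanmean(Ws,0)*1000
So=np.array([534.5,-78,0]); a=np.radians(4.75); Rm=np.array([[np.cos(a),np.sin(a),0],[-np.sin(a),np.cos(a),0],[0,0,1]]); L=(W-So)@Rm.T
X,Y,Z=[L[...,i] for i in range(3)]
m=(np.abs(X)<105)&(Y>-112)&(Y<118)&(Z<80)&~((np.abs(X-66)<32)&(np.abs(Y-83)<32))&~((np.abs(X+74)<32)&(np.abs(Y-13.5)<32))
A=np.c_[Y[m],X[m],np.ones(m.sum())]; co=np.linalg.lstsq(A,Z[m],rcond=None)[0]; print('plane z=%.4f*y %+.4f*x %+.2f'%tuple(co),'z@-125',co[0]*-125+co[2],'z@125',co[0]*125+co[2],'rms',np.std(Z[m]-A@co))
# scraps = above plane by >9
hi=((Z-(co[0]*Y+co[1]*X+co[2]))>8)&(np.abs(X)<108)&(Y>-115)&(Y<120)
n,l,s,ce=cv2.connectedComponentsWithStats(hi.astype(np.uint8))
for i in range(1,n):
    if s[i,4]>15: print('hi',s[i,4],[round(np.nanmedian(k[l==i]),1) for k in (X,Y,Z)])
# hook
hm=(W[...,2]>185)&(W[...,2]<230)&(W[...,0]>540)&(W[...,0]<800)&(W[...,1]>100)&(W[...,1]<340)
n,l,s,ce=cv2.connectedComponentsWithStats(hm.astype(np.uint8))
for i in range(1,n):
    if s[i,4]>8:
        q=W[l==i]; k=cv2.minAreaRect(q[:,:2].astype(np.float32)); print('hook',s[i].tolist(),np.round(k[0],1),np.round(k[1],1),round(k[2],1),np.percentile(q[:,2],[5,50,95]).round(1))
cr=c['img'][150:195,225:295]; save('hook',cv2.resize(cr,None,fx=8,fy=8,interpolation=cv2.INTER_CUBIC))
E
```

```text
time: 38.52
tool_pos: [0.5068, 0.4268, 0.1465]
orientation: [[0.954, -0.301, -0.002], [-0.301, -0.953, -0.004], [-0.001, 0.004, -1.0]]
ft_force: [1.0, 0.1, 0.7]
opening: 0.0433
grasp_force: 0.0
plane z=-0.0518*y +0.0034*x +38.16 z@-125 44.63361264850549 z@125 31.678956851266463 rms 2.529887707204868
hi 85 [np.float64(67.7), np.float64(54.1), np.float64(49.9)]
hi 88 [np.float64(-78.7), np.float64(13.3), np.float64(51.7)]
hook [239, 151, 36, 44, 381] [634.6 220.7] [ 99.  134.7] 78.8 [200.7 207.2 212.6]
```

```bash
python3 -m handwheel '[{"jaw":0,"offset":[0,0,-0.038],"spin":0},{"jaw":0,"offset":[0,0,-0.038],"spin":0},{"jaw":0,"offset":[0,0,-0.038],"spin":0},{"jaw":0,"offset":[0,0,-0.038],"spin":0},{"jaw":0,"offset":[0,0,-0.038],"spin":0}]'|head -2
python3 -m handwheel '[{"jaw":0,"offset":[0.0196,0.0331,0],"spin":0},{"jaw":0,"offset":[0.0196,0.0331,0],"spin":0},{"jaw":0,"offset":[0.0196,0.0331,0],"spin":0},{"jaw":0,"offset":[0.0196,0.0331,0],"spin":0},{"jaw":0,"offset":[0.0196,0.0331,0],"spin":0},{"jaw":0,"offset":[0,0,0],"spin":0},{"jaw":0,"offset":[0,0,0],"spin":0},{"jaw":0,"offset":[0,0,0],"spin":0}]'|head -2
python3 - <<'E'
from gauge import *
hm=(W[...,2]>190)&(W[...,2]<225)&(W[...,0]>540)&(W[...,0]<800)&(W[...,1]>100)&(W[...,1]<340)
n,l,s,ce=cv2.connectedComponentsWithStats(hm.astype(np.uint8))
for i in range(1,n):
    if s[i,4]>30:
        q=W[l==i]; k=cv2.minAreaRect(q[:,:2].astype(np.float32)); print('hook',s[i].tolist(),np.round(k[0],1),np.round(k[1],1),round(k[2],1),np.percentile(q[:,2],[5,50,95]).round(1))
i=1+np.argmax(s[1:,4]); q=W[l==i]
a=np.radians(-11.2); e=np.array([[np.cos(a),np.sin(a)],[-np.sin(a),np.cos(a)]]); h2=(q[:,:2]-[630.7,221.5])@e.T
for b in range(-70,80,10):
    k=h2[(h2[:,0]>=b)&(h2[:,0]<b+10)]; zz=q[(h2[:,0]>=b)&(h2[:,0]<b+10),2]
    if len(k)>3:
        p,n_=k[k[:,1]>0,1],k[k[:,1]<0,1]; print(b,len(k),[np.percentile(t,[3,50,97]).round(1).tolist() for t in (n_,p) if len(t)>2],'z',np.percentile(zz,[10,50,90]).round(1))
E
```

```text
time: 39.18
tool_pos: [0.5063, 0.4288, 0.3422]
time: 39.85
tool_pos: [0.5505, 0.2419, 0.3392]
39.9 [0.55029796 0.24251118 0.33862729]
hook [245, 27, 111, 151, 4298] [638.  221.8] [100.4 136.5] 79.9 [199.3 206.1 208.8]
-70 11 [[-34.6, -33.7, -32.8], [36.3, 37.5, 39.1]] z [211.8 212.7 213.6]
-60 186 [[-37.8, -33.8, -30.8], [33.9, 36.5, 40.7]] z [205.3 211.  214.4]
-50 170 [[-38.2, -34.1, -30.3], [34.1, 37.3, 40.9]] z [200.1 201.8 203.4]
-40 157 [[-37.6, -33.8, -30.4], [34.1, 37.2, 40.9]] z [200.1 201.8 202.9]
-30 162 [[-37.5, -33.8, -30.5], [34.1, 37.1, 41.2]] z [200.  201.8 203.1]
-20 169 [[-37.8, -33.6, -29.9], [34.1, 37.3, 41.0]] z [200.  201.6 202.9]
-10 164 [[-37.4, -33.4, -30.1], [34.1, 37.3, 41.2]] z [200.  201.8 202.9]
0 168 [[-37.5, -33.9, -30.3], [34.2, 37.6, 41.4]] z [200.  201.9 203. ]
10 171 [[-37.2, -33.0, -29.5], [34.4, 37.6, 41.4]] z [199.8 201.8 202.9]
20 165 [[-36.9, -33.0, -29.8], [34.8, 37.8, 41.8]] z [199.9 201.7 203.1]
30 172 [[-37.1, -33.4, -29.6], [34.9, 38.1, 42.4]] z [200.  201.9 203. ]
40 169 [[-36.7, -32.8, -29.2], [34.6, 38.1, 42.2]] z [200.2 201.7 202.9]
50 950 [[-45.3, -24.3, -1.3], [1.7, 26.2, 50.0]] z [197.3 206.7 208.1]
60 1061 [[-45.3, -23.3, -1.5], [1.5, 26.0, 51.0]] z [206.5 207.4 208.4]
70 423 [[-45.0, -24.0, -1.8], [1.3, 24.4, 50.1]] z [206.2 207.2 208.2]
```

```bash
python3 -m handwheel '[{"jaw":0,"offset":[-0.0196,-0.0331,0],"spin":0},{"jaw":0,"offset":[-0.0196,-0.0331,0],"spin":0},{"jaw":0,"offset":[-0.0196,-0.0331,0],"spin":0},{"jaw":0,"offset":[-0.0196,-0.0331,0],"spin":0},{"jaw":0,"offset":[-0.0196,-0.0331,0],"spin":0},{"jaw":0,"offset":[0,0,0],"spin":0}]'|head -2
python3 -m handwheel '[{"jaw":0,"offset":[0,0,0.038],"spin":0},{"jaw":0,"offset":[0,0,0.038],"spin":0},{"jaw":0,"offset":[0,0,0.038],"spin":0},{"jaw":0,"offset":[0,0,0.038],"spin":0},{"jaw":0,"offset":[0,0,0.038],"spin":0},{"jaw":0,"offset":[0,0,0],"spin":0},{"jaw":0,"offset":[0,0,0],"spin":0}]'|head -2
python3 - <<'E'
from gauge import *
roi=(np.abs(W[...,0]-505)<110)&(np.abs(W[...,1]-430)<90); m=roi&(V<90)&(W[...,2]>104)&(W[...,2]<122)
q=W[m]; k=cv2.minAreaRect(q[:,:2].astype(np.float32)); print(len(q),k)
E
python3 -m handwheel '[{"jaw":0,"offset":[0,0,0.03],"spin":0},{"jaw":0,"offset":[0,0,0.02],"spin":0},{"jaw":0,"offset":[0,0,0.011],"spin":0},{"jaw":0,"offset":[0,0,0],"spin":0},{"jaw":0,"offset":[0,0,0],"spin":0},{"jaw":0,"offset":[0,0,0],"spin":0},{"jaw":0,"offset":[0,0,0],"spin":0}]'
python3 -m handwheel '[{"jaw":-0.9,"offset":[0,0,0],"spin":0},{"jaw":-0.9,"offset":[0,0,0],"spin":0},{"jaw":-0.9,"offset":[0,0,0],"spin":0},{"jaw":-0.9,"offset":[0,0,0],"spin":0},{"jaw":-0.9,"offset":[0,0,0],"spin":0},{"jaw":-0.9,"offset":[0,0,0],"spin":0},{"jaw":-0.9,"offset":[0,0,0],"spin":0}]'
```

```text
time: 40.4
tool_pos: [0.5035, 0.4366, 0.3354]
time: 40.98
tool_pos: [0.5055, 0.4294, 0.1459]
41.0333 [0.50699643 0.43065106 0.14895553]
3164 ((507.3067932128906, 427.8162536621094), (15.156551361083984, 127.84246063232422), 72.79641723632812)
time: 41.62
tool_pos: [0.5075, 0.4302, 0.0889]
orientation: [[0.954, -0.299, 0.003], [-0.299, -0.954, 0.003], [0.002, -0.004, -1.0]]
ft_force: [0.8, 0.0, 0.3]
opening: 0.0434
grasp_force: 0.0
time: 42.2
tool_pos: [0.5064, 0.4288, 0.0865]
orientation: [[0.954, -0.3, -0.0], [-0.3, -0.954, -0.001], [-0.0, 0.001, -1.0]]
ft_force: [-0.5, 0.3, 1.1]
opening: 0.0157
grasp_force: 30.0
```

```bash
python3 -m handwheel '[{"jaw":-0.9,"offset":[0,0,-0.02],"spin":0},{"jaw":-0.9,"offset":[0,0,-0.025],"spin":0},{"jaw":-0.9,"offset":[0,0,-0.025],"spin":-5.5},{"jaw":-0.9,"offset":[0,0,-0.025],"spin":-5.5},{"jaw":-0.9,"offset":[0,0,-0.025],"spin":-5.5},{"jaw":-0.9,"offset":[0,0,0],"spin":-5.65},{"jaw":-0.9,"offset":[0,0,0],"spin":0}]'
python3 -m handwheel '[{"jaw":-0.9,"offset":[-0.0242,0.0303,0],"spin":0},{"jaw":-0.9,"offset":[-0.0242,0.0303,0],"spin":0},{"jaw":-0.9,"offset":[-0.0242,0.0303,0],"spin":0},{"jaw":-0.9,"offset":[-0.0242,0.0303,0],"spin":0},{"jaw":-0.9,"offset":[0.0033,0.038,0],"spin":0},{"jaw":-0.9,"offset":[0.0033,0.038,0],"spin":0},{"jaw":-0.9,"offset":[0.0033,0.038,0],"spin":0},{"jaw":-0.9,"offset":[0.0033,0.038,0],"spin":0}]'|head -2
python3 -m handwheel '[{"jaw":-0.9,"offset":[0.0033,0.038,0],"spin":0},{"jaw":-0.9,"offset":[0.0033,0.038,0],"spin":0},{"jaw":-0.9,"offset":[0.0033,0.038,0],"spin":0},{"jaw":-0.9,"offset":[0.0033,0.038,0],"spin":0},{"jaw":-0.9,"offset":[0.0033,0.038,0],"spin":0},{"jaw":-0.9,"offset":[0.0033,0.038,0],"spin":0},{"jaw":-0.9,"offset":[0.0033,0.038,0],"spin":0},{"jaw":-0.9,"offset":[0.0033,0.038,0],"spin":0}]'|head -2
python3 -m handwheel '[{"jaw":-0.9,"offset":[0,0,0.02],"spin":0},{"jaw":-0.9,"offset":[0,0,0.02],"spin":0},{"jaw":-0.9,"offset":[0,0,0.015],"spin":0},{"jaw":-0.9,"offset":[0,0,0],"spin":0},{"jaw":-0.9,"offset":[0,0,0],"spin":0},{"jaw":-0.9,"offset":[0,0,0],"spin":0},{"jaw":-0.9,"offset":[0,0,0],"spin":0}]'
python3 - <<'E'
from gauge import *
plan(497.4,-151.4,130,4.75)
b=(H>95)&(H<135)&(S>80)&(z<.5)
print('blue px',b.sum()); q=L[b]; print(np.nanpercentile(q,[2,50,98],axis=0).round(1).tolist())
A=[]
for k in range(3):
    A.append(W)
pl=(np.abs(L[...,0])<112)&(L[...,1]>-115)&(L[...,1]<120)&(L[...,2]<70)&(S<60)&(L[...,2]>25)
q=L[pl]; co=np.linalg.lstsq(np.c_[q[:,1],q[:,0],np.ones(len(q))],q[:,2],rcond=None)[0]; e=q[:,2]-np.c_[q[:,1],q[:,0],np.ones(len(q))]@co
q=q[np.abs(e)<4]; co=np.linalg.lstsq(np.c_[q[:,1],q[:,0],np.ones(len(q))],q[:,2],rcond=None)[0]; print(len(q),co.round(4))
yy=(H>22)&(H<34)&(S>130)&(np.abs(L[...,0])<115)&(L[...,2]>30)&(L[...,2]<75); q=L[yy]; print('yel',yy.sum(),np.nanpercentile(q,[5,50,95],axis=0).round(1).tolist() if yy.sum() else 0)
E
```

```text
time: 42.78
tool_pos: [0.5067, 0.4296, 0.2079]
orientation: [[0.997, 0.083, 0.001], [0.083, -0.997, 0.003], [0.001, -0.003, -1.0]]
ft_force: [-0.3, -0.5, -3.0]
opening: 0.0157
grasp_force: 30.0
time: 43.45
tool_pos: [0.4442, 0.1478, 0.2052]
time: 44.12
tool_pos: [0.4956, -0.1525, 0.2049]
time: 44.7
tool_pos: [0.4976, -0.1507, 0.1526]
orientation: [[0.997, 0.082, 0.002], [0.082, -0.997, -0.0], [0.002, 0.0, -1.0]]
ft_force: [0.1, 0.4, -1.3]
opening: 0.0159
grasp_force: 29.9
44.75 [ 0.4975685  -0.15067141  0.15262331]
cur [ 497.6 -150.7  152.6    4.7] spin -0.0 off -0.2 0.7 22.6
blue px 3171
[[-49.6, -91.5, 96.3], [-9.3, -79.8, 103.8], [21.3, -49.2, 175.0]]
40374 [-5.40000e-02  9.00000e-04  3.53959e+01]
yel 91 [[-92.7, -0.5, 47.2], [-80.6, 9.8, 49.0], [-54.8, 22.6, 55.4]]
```

```bash
python3 -m handwheel '[{"jaw":-0.9,"offset":[0,0,0.012],"spin":0},{"jaw":-0.9,"offset":[0,0,0.0085],"spin":0},{"jaw":-0.9,"offset":[0,0,0],"spin":0},{"jaw":-0.9,"offset":[0,0,0],"spin":0},{"jaw":-0.9,"offset":[0,0,0.0015],"spin":0},{"jaw":-0.9,"offset":[0,0,0],"spin":0},{"jaw":-0.9,"offset":[0,0,0],"spin":0}]'
python3 -m handwheel '[{"jaw":-0.9,"offset":[0,-0.0114,0.00062],"spin":0},{"jaw":-0.9,"offset":[0,-0.0114,0.00062],"spin":0},{"jaw":-0.9,"offset":[0,-0.0114,0.00062],"spin":0},{"jaw":-0.9,"offset":[0,-0.0114,0.00062],"spin":0},{"jaw":-0.9,"offset":[0,-0.0114,0.00062],"spin":0},{"jaw":-0.9,"offset":[0,-0.0114,0.00062],"spin":0}]'|sed -n '2p;4p'
python3 -m handwheel '[{"jaw":-0.9,"offset":[0,-0.0114,0.00062],"spin":0},{"jaw":-0.9,"offset":[0,-0.0114,0.00062],"spin":0},{"jaw":-0.9,"offset":[0,-0.0114,0.00062],"spin":0},{"jaw":-0.9,"offset":[0,-0.0114,0.00062],"spin":0},{"jaw":-0.9,"offset":[0,-0.0114,0.00062],"spin":0},{"jaw":-0.9,"offset":[0,-0.0114,0.00062],"spin":0}]'|sed -n '2p;4p'
python3 -m handwheel '[{"jaw":-0.9,"offset":[0,-0.0114,0.00062],"spin":0},{"jaw":-0.9,"offset":[0,-0.0114,0.00062],"spin":0},{"jaw":-0.9,"offset":[0,-0.0114,0.00062],"spin":0},{"jaw":-0.9,"offset":[0,-0.0114,0.00062],"spin":0},{"jaw":-0.9,"offset":[0,-0.0114,0.00062],"spin":0},{"jaw":-0.9,"offset":[0,-0.0114,0.00062],"spin":0},{"jaw":-0.9,"offset":[0,0,0],"spin":0},{"jaw":-0.9,"offset":[0,0,0],"spin":0}]'
```

```text
time: 45.33
tool_pos: [0.4971, -0.1509, 0.1299]
orientation: [[0.997, 0.082, 0.001], [0.082, -0.997, -0.0], [0.001, 0.0, -1.0]]
ft_force: [0.1, 0.7, -3.3]
opening: 0.0157
grasp_force: 29.9
tool_pos: [0.4911, -0.0813, 0.1259]
ft_force: [0.6, -0.6, -2.6]
tool_pos: [0.4855, -0.0134, 0.1221]
ft_force: [0.1, -0.1, -2.2]
time: 47.0
tool_pos: [0.48, 0.0544, 0.1183]
orientation: [[0.997, 0.083, -0.0], [0.083, -0.997, -0.0], [-0.0, 0.0, -1.0]]
ft_force: [0.2, -0.0, -2.3]
opening: 0.0162
grasp_force: 29.9
```

```bash
python3 -m handwheel '[{"jaw":-0.9,"offset":[0,0,-0.035],"spin":0},{"jaw":-0.9,"offset":[0,0,-0.035],"spin":0},{"jaw":-0.9,"offset":[0,0.0293,0],"spin":0},{"jaw":-0.9,"offset":[0.0172,0.0293,0],"spin":0},{"jaw":-0.9,"offset":[0.0172,0.0293,0],"spin":0},{"jaw":-0.9,"offset":[0.0172,0.0293,0],"spin":0},{"jaw":-0.9,"offset":[0.0172,0.0293,0],"spin":0},{"jaw":-0.9,"offset":[0.0172,0.0293,0],"spin":0}]'|head -2
python3 -m handwheel '[{"jaw":-0.9,"offset":[0,0.0293,0],"spin":0},{"jaw":-0.9,"offset":[0,0,0],"spin":0},{"jaw":-0.9,"offset":[0,0,0],"spin":0},{"jaw":-0.9,"offset":[0,0,0.03],"spin":0},{"jaw":-0.9,"offset":[0,0,0.02],"spin":0},{"jaw":-0.9,"offset":[0,0,0.0088],"spin":0},{"jaw":-0.9,"offset":[0,0,0],"spin":0},{"jaw":-0.9,"offset":[0,0,0],"spin":0}]'
python3 -m handwheel '[{"jaw":-0.9,"offset":[0,-0.0114,0.00062],"spin":0},{"jaw":-0.9,"offset":[0,-0.0114,0.00062],"spin":0},{"jaw":-0.9,"offset":[0,-0.0114,0.00062],"spin":0},{"jaw":-0.9,"offset":[0,-0.0114,0.00062],"spin":0},{"jaw":-0.9,"offset":[0,-0.0114,0.00062],"spin":0},{"jaw":-0.9,"offset":[0,-0.0114,0.00062],"spin":0}]'|sed -n '2p;4p'
python3 -m handwheel '[{"jaw":-0.9,"offset":[0,-0.0114,0.00062],"spin":0},{"jaw":-0.9,"offset":[0,-0.0114,0.00062],"spin":0},{"jaw":-0.9,"offset":[0,-0.0114,0.00062],"spin":0},{"jaw":-0.9,"offset":[0,-0.0114,0.00062],"spin":0},{"jaw":-0.9,"offset":[0,-0.0114,0.00062],"spin":0},{"jaw":-0.9,"offset":[0,-0.0114,0.00062],"spin":0}]'|sed -n '2p;4p'
python3 -m handwheel '[{"jaw":-0.9,"offset":[0,-0.0114,0.00062],"spin":0},{"jaw":-0.9,"offset":[0,-0.0114,0.00062],"spin":0},{"jaw":-0.9,"offset":[0,-0.0114,0.00062],"spin":0},{"jaw":-0.9,"offset":[0,-0.0114,0.00062],"spin":0},{"jaw":-0.9,"offset":[0,-0.0114,0.00062],"spin":0},{"jaw":-0.9,"offset":[0,-0.0114,0.00062],"spin":0},{"jaw":-0.9,"offset":[0,0,0],"spin":0},{"jaw":-0.9,"offset":[0,0,0],"spin":0}]'
```

```text
time: 47.67
tool_pos: [0.5805, -0.1165, 0.1882]
time: 48.33
tool_pos: [0.5825, -0.1431, 0.13]
orientation: [[0.997, 0.083, 0.001], [0.083, -0.997, -0.0], [0.001, 0.0, -1.0]]
ft_force: [-0.1, 0.6, -2.7]
opening: 0.0157
grasp_force: 30.0
tool_pos: [0.5768, -0.074, 0.1259]
ft_force: [-0.5, 0.7, -3.1]
tool_pos: [0.5712, -0.0063, 0.1221]
ft_force: [0.9, 0.2, -2.0]
time: 50.0
tool_pos: [0.5656, 0.0616, 0.1184]
orientation: [[0.997, 0.083, -0.0], [0.083, -0.997, -0.0], [-0.0, 0.0, -1.0]]
ft_force: [0.1, 0.5, -2.8]
opening: 0.0159
grasp_force: 30.0
```

```bash
python3 -m handwheel '[{"jaw":-0.9,"offset":[0,0,-0.03],"spin":0},{"jaw":-0.9,"offset":[0,0,-0.03],"spin":0},{"jaw":-0.9,"offset":[-0.035,0,0],"spin":0},{"jaw":-0.9,"offset":[-0.035,0,0],"spin":0},{"jaw":-0.9,"offset":[-0.035,0,0],"spin":0},{"jaw":-0.9,"offset":[-0.025,0,0],"spin":0},{"jaw":-0.9,"offset":[0,0,-0.038],"spin":0}]'|head -2
python3 -m handwheel '[{"jaw":-0.9,"offset":[0,0,0],"spin":-6.8},{"jaw":-0.9,"offset":[0,0,0],"spin":-6.8},{"jaw":-0.9,"offset":[0,0,0],"spin":-6.8},{"jaw":-0.9,"offset":[0,0,0],"spin":-6.8},{"jaw":-0.9,"offset":[0,0,0],"spin":-6.8},{"jaw":-0.9,"offset":[0,0,0],"spin":-6.8}]'|head -2
python3 -m handwheel '[{"jaw":-0.9,"offset":[0,0,0],"spin":-6.8},{"jaw":-0.9,"offset":[0,0,0],"spin":-6.8},{"jaw":-0.9,"offset":[0,0,0],"spin":-6.8},{"jaw":-0.9,"offset":[0,0,0],"spin":-6.8},{"jaw":-0.9,"offset":[0,0,0],"spin":-6.65},{"jaw":-0.9,"offset":[0,0,0],"spin":0},{"jaw":-0.9,"offset":[0,0,0],"spin":0}]'
python3 - <<'E'
from h import *
for n in ('top','side'):
    c=cam(n);W=cloud(c)*1000
    So=np.array([534.5,-78,0]); a=np.radians(4.75); Rm=np.array([[np.cos(a),np.sin(a),0],[-np.sin(a),np.cos(a),0],[0,0,1]]); L=(W-So)@Rm.T
    X,Y,Z=[L[...,i] for i in range(3)]; h=cv2.cvtColor(c['img'],cv2.COLOR_RGB2HSV)
    pl=(np.abs(X)<108)&(Y>-112)&(Y<118)&(Z<70)&(Z>15); e=Z-(37.1-.054*Y); print(n,'plate px',pl.sum(),'high',(pl&(e>9)).sum(), 'coords',[np.median(k[pl&(e>9)]).round(1) for k in (X,Y)] if (pl&(e>9)).any() else '')
    y=(h[...,0]>22)&(h[...,0]<34)&(h[...,1]>130)&(np.abs(X)<130)&(Y>-120)&(Y<245)&(Z<80)
    print(' yellow',y.sum(),[np.median(k[y]).round(1) for k in (X,Y,Z)] if y.any() else '')
    t=(np.abs(X)<116)&(Y>135)&(Y<222)&(Z>10)&(Z<40); nn,l,s,ce=cv2.connectedComponentsWithStats(t.astype(np.uint8))
    for i in range(1,nn):
        if s[i,4]>8: print(' trough obj',s[i,4],[np.median(k[l==i]).round(1) for k in (X,Y,Z)])
    save('after_'+n,c['img'])
a=cv2.imread('pics/after_top.png')[140:265,180:460]; b=cv2.imread('pics/after_side.png')[150:310,200:440]
cv2.imwrite('pics/after.png',np.vstack([cv2.resize(a,(560,250),interpolation=2),cv2.resize(b,(525,350),interpolation=2)[:, :525] if 0 else cv2.copyMakeBorder(cv2.resize(b,(525,350),interpolation=2),0,0,0,35,0)]))
E
```

```text
time: 50.58
tool_pos: [0.4191, 0.0436, 0.2052]
time: 51.08
tool_pos: [0.4359, 0.0497, 0.2166]
time: 51.67
tool_pos: [0.436, 0.0498, 0.2165]
orientation: [[0.188, 0.982, 0.0], [0.982, -0.188, 0.0], [0.0, 0.0, -1.0]]
ft_force: [0.5, 0.2, -1.7]
opening: 0.0156
grasp_force: 30.0
top plate px 3385 high 70 coords [np.float64(12.6), np.float64(-9.7)]
 yellow 0 
 trough obj 33 [np.float64(76.0), np.float64(152.7), np.float64(30.1)]
side plate px 4361 high 7 coords [np.float64(107.7), np.float64(9.2)]
 yellow 12 [np.float64(-97.1), np.float64(149.5), np.float64(30.0)]
 trough obj 93 [np.float64(65.7), np.float64(148.4), np.float64(27.5)]
 trough obj 40 [np.float64(-95.9), np.float64(148.7), np.float64(20.7)]
```

View pics/after.png

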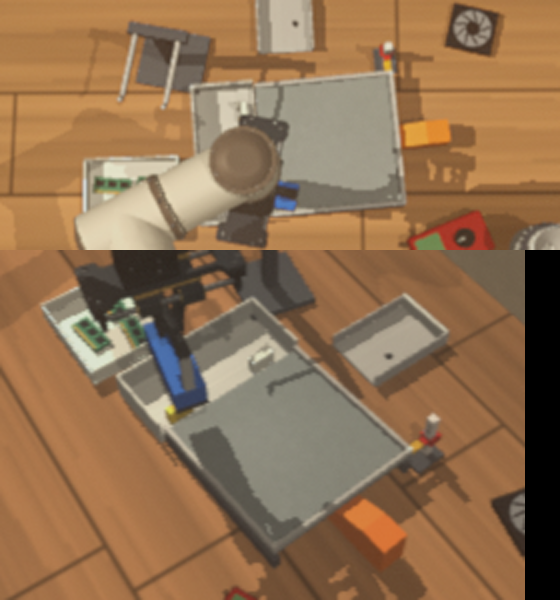

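The plate is empty. The wedge and gauge are untouched, the white scrap is in the trough at side-view (262,357), and the yellow one is at (178,410). I'll check whether either leans on the plate.

Run:
```python
from h import *
c=cam('side');W=np.nanmean([cloud(cam('side')) for _ in range(4)],0)*1000
So=np.array([534.5,-78,0]); a=np.radians(4.75); Rm=np.array([[np.cos(a),np.sin(a),0],[-np.sin(a),np.cos(a),0],[0,0,1]]); L=(W-So)@Rm.T
X,Y,Z=[L[...,i] for i in range(3)]; im=c['img']; h=cv2.cvtColor(im,cv2.COLOR_RGB2HSV)
y=(h[...,0]>20)&(h[...,0]<36)&(h[...,1]>110)&(np.abs(X)<125)&(Y>110)&(Y<230)&(Z<60)
for n,m in (('yel',y),('white',(np.abs(X-66)<40)&(Y>118)&(Y<200)&(Z>12)&(Z<60)),('low-edge plate',(np.abs(X)<40)&(Y>112)&(Y<126)&(Z>20)&(Z<60))):
    if m.sum(): print(n,m.sum(),np.percentile(np.c_[X[m],Y[m],Z[m]],[3,25,50,75,97],axis=0).round(0).tolist())
m=(np.abs(X-66)<30)&(Y>110)&(Y<190)&(Z<60)
for b in range(110,190,6):
    k=m&(Y>=b)&(Y<b+6); print(b,k.sum(),np.percentile(Z[k],[5,50,95]).round(0) if k.sum()>2 else '')
```

```text
yel 37 [[-102.0, 146.0, 7.0], [-98.0, 147.0, 11.0], [-94.0, 148.0, 17.0], [-88.0, 149.0, 28.0], [-72.0, 158.0, 30.0]]
white 148 [[31.0, 119.0, 15.0], [52.0, 125.0, 26.0], [66.0, 146.0, 29.0], [80.0, 151.0, 30.0], [101.0, 160.0, 32.0]]
low-edge plate 88 [[-37.0, 113.0, 29.0], [-20.0, 116.0, 30.0], [1.0, 119.0, 30.0], [20.0, 123.0, 31.0], [38.0, 126.0, 33.0]]
110 22 [29. 31. 32.]
116 27 [29. 31. 32.]
122 26 [29. 30. 32.]
128 4 [28. 29. 30.]
134 3 [18. 19. 19.]
140 11 [ 6. 16. 26.]
146 65 [ 3. 21. 30.]
152 30 [ 3. 28. 32.]
158 17 [ 4. 29. 33.]
164 7 [3. 4. 4.]
170 8 [2. 4. 5.]
176 20 [2. 4. 5.]
182 23 [2. 4. 5.]
188 9 [3. 5. 5.]
```

```bash
python3 -m handwheel '[{"jaw":-0.9,"offset":[0.0345,0,0],"spin":0},{"jaw":-0.9,"offset":[0.0345,0,0],"spin":0},{"jaw":-0.9,"offset":[0.0345,0,0],"spin":0},{"jaw":-0.9,"offset":[0.0345,0,0],"spin":0},{"jaw":-0.9,"offset":[0.0345,0,0],"spin":0},{"jaw":-0.9,"offset":[0.034,0,0],"spin":0}]'|head -2
python3 -m handwheel '[{"jaw":-0.9,"offset":[0,0.0314,0],"spin":0},{"jaw":-0.9,"offset":[0,0.0314,0],"spin":0},{"jaw":-0.9,"offset":[0,0,0],"spin":0},{"jaw":-0.9,"offset":[0,0,0],"spin":0},{"jaw":-0.9,"offset":[0,0,0],"spin":0},{"jaw":-0.9,"offset":[0,0,0],"spin":0}]'
python3 - <<'E'
from gauge import *
plan(634,222.8,215,79.4)
hm=(W[...,2]>190)&(W[...,2]<216)&(np.hypot(W[...,0]-634,W[...,1]-222)<110)&(V<240)
q=W[hm]; a=np.radians(-10.6); e=np.array([[np.cos(a),np.sin(a)],[-np.sin(a),np.cos(a)]]); g2=(q[:,:2]-[634,222.8])@e.T
print(len(q),np.percentile(g2,[1,50,99],axis=0).round(1).tolist())
for lo,hi in ((20,50),(-50,-20)):
    k=(g2[:,1]>lo)&(g2[:,1]<hi)&(g2[:,0]<40)
    if k.sum()>5: print(lo,k.sum(),'y',np.percentile(g2[k,1],[3,50,97]).round(1),'x',np.percentile(g2[k,0],[1,99]).round(1),'z',np.percentile(q[k,2],[5,50,95]).round(1))
E
```

```text
time: 52.52
tool_pos: [0.4744, 0.2549, 0.2164]
time: 53.02
tool_pos: [0.5353, 0.2412, 0.2163]
orientation: [[0.185, 0.983, -0.001], [0.983, -0.185, -0.0], [-0.0, -0.001, -1.0]]
ft_force: [-0.5, -0.2, -2.1]
opening: 0.0159
grasp_force: 30.0
53.0667 [0.53525606 0.24125881 0.21660793]
cur [535.3 241.3 216.6  79.4] spin -0.0 off 0.0 100.5 1.6
4448 [[-63.3, -23.9], [51.0, 34.7], [69.9, 50.1]]
20 1760 y [32.5 37.2 40.2] x [-63.5  38.3] z [199.5 202.  212.7]
```

```bash
python3 -m handwheel '[{"jaw":-0.9,"offset":[0,0.025,0],"spin":0},{"jaw":-0.9,"offset":[0,0.025,0],"spin":0},{"jaw":-0.9,"offset":[0,0.025,0],"spin":0},{"jaw":-0.9,"offset":[0,0.025,0],"spin":0},{"jaw":-0.9,"offset":[0,0,0],"spin":0},{"jaw":-0.9,"offset":[0,0,0],"spin":0}]'
python3 -m handwheel '[{"jaw":-0.9,"offset":[0,0,0.01],"spin":0},{"jaw":-0.9,"offset":[0,0,0.008],"spin":0},{"jaw":-0.9,"offset":[0,0,0],"spin":0},{"jaw":-0.9,"offset":[0,0,0],"spin":0},{"jaw":-0.9,"offset":[0,0,0.003],"spin":0},{"jaw":-0.9,"offset":[0,0,0],"spin":0},{"jaw":-0.9,"offset":[0,0,0],"spin":0}]'
```

```text
time: 53.57
tool_pos: [0.6343, 0.2225, 0.2159]
orientation: [[0.186, 0.983, -0.001], [0.983, -0.186, -0.0], [-0.0, -0.001, -1.0]]
ft_force: [-1.2, -0.3, -2.6]
opening: 0.0155
grasp_force: 30.0
time: 54.15
tool_pos: [0.6342, 0.2231, 0.1956]
orientation: [[0.185, 0.983, 0.0], [0.983, -0.185, 0.0], [0.0, 0.0, -1.0]]
ft_force: [0.2, -0.5, -2.9]
opening: 0.0155
grasp_force: 30.0
```

```bash
python3 -m handwheel '[{"jaw":-0.9,"offset":[0,0,0.0015],"spin":0},{"jaw":-0.9,"offset":[0,0,0],"spin":0},{"jaw":-0.9,"offset":[0,0,0.001],"spin":0},{"jaw":-0.9,"offset":[0,0,0],"spin":0},{"jaw":-0.9,"offset":[0,0,0],"spin":0}]'
```

```text
time: 54.57
tool_pos: [0.6347, 0.2232, 0.1943]
orientation: [[0.184, 0.983, 0.002], [0.983, -0.184, 0.001], [0.001, 0.002, -1.0]]
ft_force: [-1.9, 1.9, 4.1]
opening: 0.0158
grasp_force: 30.0
```

```bash
python3 -m handwheel '[{"jaw":-0.5,"offset":[0,0,0],"spin":0},{"jaw":-0.35,"offset":[0,0,0],"spin":0},{"jaw":-0.35,"offset":[0,0,0],"spin":0},{"jaw":-0.35,"offset":[0,0,0],"spin":0},{"jaw":-0.35,"offset":[0,0,-0.01],"spin":0},{"jaw":-0.35,"offset":[0,0,-0.02],"spin":0},{"jaw":-0.35,"offset":[0,0,-0.03],"spin":0},{"jaw":-0.35,"offset":[0,0,-0.04],"spin":0}]'
python3 -m handwheel '[{"jaw":-0.35,"offset":[0,0,-0.04],"spin":0},{"jaw":-0.35,"offset":[-0.035,-0.02,0],"spin":0},{"jaw":-0.35,"offset":[-0.02,-0.035,0],"spin":0},{"jaw":-0.35,"offset":[0,-0.04,0],"spin":0},{"jaw":-0.35,"offset":[0,-0.04,0],"spin":0},{"jaw":-0.35,"offset":[0,-0.04,0],"spin":0},{"jaw":-0.35,"offset":[0,-0.04,0],"spin":0},{"jaw":-0.35,"offset":[0,0,0],"spin":0}]'|head -2
python3 - <<'E'
from gauge import *
c=cam('top'); Wt=np.nanmean([cloud(cam('top')) for _ in range(3)],0)*1000; ht=cv2.cvtColor(c['img'],cv2.COLOR_RGB2HSV)
a=np.radians(-10.6); e=np.array([[np.cos(a),np.sin(a)],[-np.sin(a),np.cos(a)]])
for n,w,hh in (('wrist',W,h),('top',Wt,ht)):
    g2=(w[...,:2]-[634,222.8])@e.T
    for nm,m in (('bar',(hh[...,2]<75)&(w[...,2]>213)&(w[...,2]<232)),('blue',(hh[...,0]>95)&(hh[...,0]<135)&(hh[...,1]>90)&(w[...,2]>100)&(w[...,2]<185))):
        m&=(np.abs(g2[...,0])<90)&(np.abs(g2[...,1])<100)
        print(n,nm,m.sum(),np.percentile(np.c_[g2[m],w[m][:,2]],[2,50,98],axis=0).round(0).tolist() if m.sum()>5 else '')
# plate/gauge & tray check
Lt=(Wt-So)@Rm.T; X,Y,Z=[Lt[...,i] for i in range(3)]
pl=(np.abs(X)<108)&(Y>-112)&(Y<118)&(Z<70); print('plate high',(pl&(Z-(37.1-.054*Y)>9)).sum(), 'mean resid',np.mean((Z-(37.1-.054*Y))[pl]).round(2),pl.sum())
gm=(ht[...,1]>60)&(ht[...,0]>35)&(ht[...,0]<95)&(np.abs(Wt[...,0]-432)<75)&(np.abs(Wt[...,1]-278)<85); print('tray green',gm.sum())
print(r.get_state()['tool_pos'],r.get_state()['time'])
E
```

```text
time: 55.23
tool_pos: [0.6331, 0.2224, 0.2916]
orientation: [[0.185, 0.983, -0.006], [0.983, -0.185, -0.003], [-0.004, -0.005, -1.0]]
ft_force: [0.3, 0.5, -0.8]
opening: 0.0282
grasp_force: 0.0
time: 55.9
tool_pos: [0.4079, 0.2083, 0.3347]
55.95 [0.41045317 0.20872931 0.33490613]
wrist bar 1423 [[-7.0, -61.0, 213.0], [-2.0, 1.0, 218.0], [7.0, 60.0, 220.0]]
wrist blue 3033 [[-21.0, -61.0, 114.0], [-12.0, 1.0, 145.0], [21.0, 59.0, 147.0]]
top bar 110 [[-10.0, -64.0, 215.0], [-4.0, -7.0, 220.0], [3.0, 54.0, 224.0]]
top blue 217 [[-24.0, -66.0, 139.0], [-13.0, -4.0, 148.0], [1.0, 57.0, 152.0]]
plate high 11 mean resid 0.87 3867
tray green 30
[0.41370758 0.20876379 0.33315861] 56.15
```

Scraper hangs with its bar across both prongs. I'll check the gauge once more before handing in.

```bash
python3 -m handwheel '[{"jaw":0,"offset":[-0.0318,0.02215,0],"spin":0},{"jaw":0,"offset":[-0.0318,0.02215,0],"spin":0},{"jaw":0,"offset":[-0.0318,0.02215,0],"spin":0},{"jaw":0,"offset":[-0.0318,0.02215,0],"spin":0},{"jaw":0,"offset":[-0.0318,0.02215,0],"spin":0},{"jaw":0,"offset":[-0.0318,0.02215,0],"spin":0},{"jaw":0,"offset":[-0.0318,0.02215,0],"spin":0}]'|head -2
python3 -m handwheel '[{"jaw":0,"offset":[-0.0318,0.02215,0],"spin":0},{"jaw":0,"offset":[-0.0318,0.02215,0],"spin":0},{"jaw":0,"offset":[-0.0318,0.02215,0],"spin":0},{"jaw":0,"offset":[-0.0318,0.02215,0],"spin":0},{"jaw":0,"offset":[-0.0318,0.02215,0],"spin":0},{"jaw":0,"offset":[-0.0318,0.02215,0],"spin":0}]'|head -2
python3 -m handwheel '[{"jaw":0,"offset":[0,0,0.04],"spin":0},{"jaw":0,"offset":[0,0,0.04],"spin":0},{"jaw":0,"offset":[0,0,0.04],"spin":0},{"jaw":0,"offset":[0,0,0.03],"spin":0},{"jaw":0,"offset":[0,0,0],"spin":0},{"jaw":0,"offset":[0,0,0],"spin":0},{"jaw":0,"offset":[0,0,0],"spin":0},{"jaw":0,"offset":[0,0,0],"spin":0}]'|head -2
python3 - <<'E'
from gauge import *
prof()
c=cam('top'); Wt=cloud(c)*1000; ht=cv2.cvtColor(c['img'],cv2.COLOR_RGB2HSV)
gm=cl((ht[...,1]>60)&(ht[...,0]>35)&(ht[...,0]<95)&(np.abs(Wt[...,0]-432)<75)&(np.abs(Wt[...,1]-278)<85)); print('tray',rect(c,gm,.008,minpix=20))
E
```

```text
time: 56.73
tool_pos: [0.5255, -0.0417, 0.3323]
time: 57.23
tool_pos: [0.6204, -0.2539, 0.3315]
time: 57.9
tool_pos: [0.6214, -0.2512, 0.186]
57.95 [ 0.6211635  -0.25087897  0.18601068]
yel 117 29 y [-119.8 -109.5] z [39.8 40.  40.4 40.7 41.1 41.5]
yel 121 46 y [-120.  -108.9] z [39.3 39.7 40.  40.5 40.8 41.2]
yel 125 49 y [-119.9 -109.1] z [39.6 39.7 40.2 40.6 41.1 42.2]
yel 129 47 y [-120.  -108.8] z [39.4 39.8 40.3 40.8 41.2 41.9]
yel 133 48 y [-120.2 -108.9] z [38.9 39.6 39.9 40.5 40.8 41.3]
yel 137 23 y [-119.8 -109. ] z [39.2 39.7 40.3 40.8 41.3 42.1]
red 140 21 y [-120.7 -109.7] z [39.5 39.8 40.1 40.6 41.1 41.6]
red 142 24 y [-120.6 -109.7] z [38.9 39.7 40.  40.5 40.8 42.5]
red 144 24 y [-120.6 -109.7] z [39.4 40.  40.3 40.5 41.  41.8]
red 146 27 y [-122.6 -109.8] z [20.7 39.4 40.1 40.7 40.9 44.3]
red 148 57 y [-125.9 -104.7] z [ 4.1 36.  40.3 43.6 44.6 46.1]
tray [(208, [247.9, 232.0], [457.2, 276.4], [138.8, 25.4], 89.8), (99, [246.5, 247.9], [401.7, 276.8], [19.9, 63.2], 7.9)]
```

Everything checks out: the pointer and mark are level, and the sticks are in the tray.

```bash
python3 -c "
from bench import r
print(r.close_job())"
```

```text
the job is handed in; nothing more can be done
None
```

I handed the job in after about 58 s on the robot's clock, but no verdict came back: all three sticks are in the tray, the wedge holds the pointer level with the red mark (to about 0.5 mm), both scrap pieces are in the trough, and the scraper hangs by its bar across both hook prongs.

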